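Rotate the tape stock in a sloped rack

TASK

First take the oldest roll of tape from the front (low end) of the sloped rack and stand it in the empty wooden cradle, letting the other two roll down to the front in their order. Then lift the new wide roll (not the narrow one) up and off its peg and load it at the back of the lane, so that it rests on edge against the last roll. Set the rolls down rather than dropping them, keep the other two rolls in the lane, and leave everything else where it is.

Things in the scene. Friction and masses are not known exactly. Their poses are not given: they have to be found in the camera images.
- rack: Fixed wooden gravity rack; rolls stand on edge in its sloped lane. Origin on the table under its middle; x across the lane, y uphill along it (low front end at -y), z up. The floor climbs 0.12 rad towards +y. Lane 54 mm wide inside, 70 mm outside, side walls 20 mm above the floor. Centres of the three resting rolls here: (0,-0.080,0.085), (0,-0.0003,0.0946), (0,0.0794,0.1042) m.
- front_place (a point): Centre of a roll at rest at the front of the lane (rack's axes). A 14 mm high lip across the lane's end holds it, touching it 30 mm downhill of its centre. Two 12 mm thick posts that carry the shelf stand beside the lane, 37 to 53 mm uphill of this point; their outer faces are 94 mm apart. When the front roll leaves, those behind roll down by themselves.
- back_place (a point): Centre of a roll at rest in the third, back place (rack's axes). The lane is open above here. A 20 mm high stop closes the lane's upper end: a roll can be set down with its centre 0 to 26 mm uphill of this point, and rolls down against the one before it.
- shelf_edge (a point): Middle of the lower front edge of the shelf over the lane's front: it is 8 mm downhill of the front roll's centre and 70 mm above it square to the lane floor. The shelf, parallel to the floor, is 110 mm wide across the lane, 10 mm thick, runs 88 mm uphill, and carries a fixed box 100 mm wide, 60 mm high, flush with its front edge. The box top is about 0.24 m.
- peg_stand: Fixed wooden stand with two steel pegs side by side along its x. Origin on the table midway below the hanging rolls; z up. The pegs stick out towards -x from a crossbar (front face at x = +0.075, 160 mm long, top at z = 0.214). A hanging roll has its centre at x = 0, 12 mm below the peg's axis.
- peg_right (a point): On the axis of the peg at y = -0.055 of the stand, 200 mm above the table, above a hanging roll's centre (stand's axes). Each peg is 8 mm thick and ends 48 mm towards -x from here in an upturned tip whose top is 11 mm above the axis: a roll comes off when raised 8 to 23 mm, then drawn 75 mm or more towards -x.
- peg_left (a point): The same on the other peg, at y = +0.055 of the stand.
- cradle: Fixed dark wooden cradle, 78 by 120 mm; one roll stands on edge in it, axis along the cradle's x. Origin on the table under its middle. Floor 10 mm above the table, cheeks 58 mm apart inside and rising to 34 mm, a 14 mm high chock at each end (inner faces 66 mm apart along y). A seated roll has its centre at (0, 0, 0.050) m here.
- roll_front_c (a point): Roll of tan paper tape with an open card core: 80 mm outside diameter, 48 mm wide, 32 mm bore, about 0.2 kg. This point is its centre; its x axis is the roll's axis (it turns freely about it). The oldest: it starts at the front, low end of the lane.
- roll_middle_c (a point): Roll of tan paper tape with an open card core: 80 mm outside diameter, 48 mm wide, 32 mm bore, about 0.2 kg. This point is its centre; its x axis is the roll's axis (it turns freely about it). It starts second in the lane.
- roll_back_c (a point): Roll of tan paper tape with an open card core: 80 mm outside diameter, 48 mm wide, 32 mm bore, about 0.2 kg. This point is its centre; its x axis is the roll's axis (it turns freely about it). It starts third, at the back of the lane.
- roll_new_c (a point): Roll of tan paper tape with an open card core: 80 mm outside diameter, 48 mm wide, 32 mm bore, about 0.2 kg. This point is its centre; its x axis is the roll's axis (it turns freely about it). The new one: it hangs on either peg of the stand, next to a narrower roll, its axis along the peg.
- roll_narrow_c (a point): Bystander: a roll of the same diameter but only 24 mm wide, on the stand's other peg. This point is its centre.
- wax_jar: Bystander: round jar, 68 mm across, 65 mm high, standing. Origin at its underside.
- glue_bottle: Bystander: white bottle, 56 mm across, 170 mm high, standing. Origin at its underside.
- brush: Bystander: brush, 170 mm long, lying along its x. Origin at its underside.
- screwdriver: Bystander: screwdriver, 170 mm long, lying along its x. Origin at its underside.
- rung_offcut: Bystander: pale wooden bar, 130 by 32 by 28 mm, lying along its x. Origin at its underside.

How it is judged (in metres and radians):
On the way, in this order (a step that is already met when the one before it is completed fails the run):
1. The oldest roll stands in the cradle, let go, and the other two have rolled down to the front, while the new roll still hangs on its peg (x of roll_front_c in the frame of cradle between -0.012 and 0.012 m and y of roll_front_c in the frame of cradle between -0.012 and 0.012 m and z of roll_front_c in the frame of cradle between 0.044 and 0.056 m and angle between the x axis of roll_front and the x axis of cradle, either way round below 0.15 rad and contact force between the fingers and roll_front below 0.05 N and x of roll_middle_c in the frame of rack between -0.012 and 0.012 m and y of roll_middle_c in the frame of rack between -0.09 and -0.07 m and z of roll_middle_c in the frame of rack between 0.077 and 0.093 m and angle between the x axis of each of roll_middle, roll_back and the x axis of rack, either way round below 0.15 rad and x of roll_back_c in the frame of rack between -0.012 and 0.012 m and y of roll_back_c in the frame of rack between -0.0103 and 0.0097 m and z of roll_back_c in the frame of rack between 0.0866 and 0.1026 m and distance of roll_new_c from where it was at the start of the episode below 0.03 m), for 0.2 s.
2. The new roll has been lifted clear off its peg, above the peg's upturned end or beyond it (distance of roll_new_c from where it was at the start of the episode above 0.07 m), for 0.1 s.
3. The new roll stands in the lane behind the other two (x of roll_new_c in the frame of rack between -0.012 and 0.012 m and y of roll_new_c in the frame of rack between 0.0694 and 0.0894 m and z of roll_new_c in the frame of rack between 0.0962 and 0.1122 m and angle between the x axis of each of roll_new, roll_back, roll_middle and the x axis of rack, either way round below 0.15 rad and x of roll_back_c in the frame of rack between -0.012 and 0.012 m and y of roll_back_c in the frame of rack between -0.0103 and 0.0097 m and z of roll_back_c in the frame of rack between 0.0866 and 0.1026 m and x of roll_middle_c in the frame of rack between -0.012 and 0.012 m and y of roll_middle_c in the frame of rack between -0.09 and -0.07 m and z of roll_middle_c in the frame of rack between 0.077 and 0.093 m), for 0.2 s.
At the end, for the whole second after the job is handed in: Oldest roll on edge in the cradle (within 12 mm level, 6 mm in height); in the lane the former second, former third and new roll at the front, middle and back places (10 mm along, 12 mm across, 8 mm in height); all axes within 0.15 rad of their holder's x, all at rest (0.02 m/s) and let go (all of step 3 and x of roll_front_c in the frame of cradle between -0.012 and 0.012 m and y of roll_front_c in the frame of cradle between -0.012 and 0.012 m and z of roll_front_c in the frame of cradle between 0.044 and 0.056 m and angle between the x axis of roll_front and the x axis of cradle, either way round below 0.15 rad and contact force between the fingers and roll_front below 0.05 N and contact force between the fingers and roll_new below 0.05 N and linear speed of each of roll_front, roll_middle, roll_back, roll_new below 0.02 m/s); the robot touches nothing.
It fails at once if A bystander (jar, bottle, brush, screwdriver or offcut) is moved more than 40 mm (distance of any of wax_jar, glue_bottle, brush, screwdriver, rung_offcut from where it was at the start of the episode above 0.04 m).
It fails at once if The narrow roll is moved more than 25 mm (distance of roll_narrow_c from where it was at the start of the episode above 0.025 m).
It fails at once if The second or third roll leaves the lane (rises over 25 mm or goes over 25 mm sideways) (z of roll_middle_c in the frame of rack above 0.1196 m or z of any of roll_middle_c, roll_back_c in the frame of rack below 0.065 m or x of any of roll_middle_c, roll_back_c in the frame of rack above 0.025 m or x of any of roll_middle_c, roll_back_c in the frame of rack below -0.025 m or z of roll_back_c in the frame of rack above 0.1292 m).
It fails at once if The oldest roll is dropped: it moves free of the fingers faster than 0.9 m/s (a fall of about 40 mm) (linear speed of roll_front above 0.9 m/s and contact force between the fingers and roll_front below 0.05 N).
It fails at once if The new roll is dropped: it moves free of the fingers faster than 0.9 m/s (a fall of about 40 mm) (linear speed of roll_new above 0.9 m/s and contact force between the fingers and roll_new below 0.05 N).
It also fails if it takes over 66 s, if anything falls off the work surface, if the arm or the gripper's body presses on something with over 40 N, if the wrist force passes 120 N, or if a joint passes its speed limit or range.

ROBOT

A 7-joint arm with a two-finger parallel gripper is mounted at the origin on the work surface. World frame = base frame: x ahead of the robot, y to its left, z up, the work surface at z = 0. Lengths are in m, angles in degrees, forces in N, time in s.
With the tool pointing down it reaches from about 0.425 to 0.875 m from the base axis. Payload 4.7 kg.
Tool frame: the origin (TCP) lies at the very end of the fingers, on their centre line; the grasp point (between the pads) lies 19 mm behind it; z points along the fingers, y is the direction in which the jaws open and shut (so a half turn about z gives the same grasp; the last joint's range is limited). The gripper opens to 87 mm and grips with 3 to 60 N. Pads are 19 mm wide; open, the fingers measure 117 mm over their backs; the gripper's body (75 mm by 190 mm) begins 51 mm behind the grasp point.
Start: joints at [-70.697, 18.392, -4.016, 83.108, 1.295, 78.541, -3.26], TCP at [0.206, 0.616, 0.223] pointing down, gripper open.
Joint ranges: [-163.93, 163.93], [-17.29, 119.83], [-79.2, 71.16], [3.27, 140.29], [-89.18, 269.18], [5.43, 117.66], [-154.24, 154.24]. Speed limits (degrees/s): [147.25, 147.25, 180, 180, 180, 180, 180].

INTERFACE

Orientations are given as [roll, pitch, yaw] about the fixed x, y, z axes, in that order (R = Rz(yaw) Ry(pitch) Rx(roll)).
In Python, from cell import monitor, read_camera, camera_info, env, look_for gives the robot as it stands.
- The arm moves only by the tool servo_tool, never from a script. Its argument "commands" is one flat list of numbers, 6 for each row, row after row: the shift along the tool's x, y, z in mm, then the turn, a rotation vector about the tool's x, y, z in degrees. A call has 1 to 10 rows; each row shifts and turns the commanded pose from where the row before left it, along the tool's axes as they then stand; what a row does not reach is not made up. A row lasts 1/10 s, in which the tool goes at most 50 mm and 8.59 degrees, less where a joint would pass 70% of its speed; a pose out of reach is approached as far as the arm can. A call is refused whole if a number of a shift passes 50 or a number of a turn 8.59, either way. A call with a gripper value outside its range is refused whole. "jaw" is the finger opening in mm, from 0 to 87, set as the call begins (left out, the last holds). The fingers move at their own pace and stop on an object; "newtons" is the grip in N (left out, the last holds). Time passes only in rows, so rows that do not move let the fingers close. It gives the time, the measured TCP pose, the force and the opening at its end, in the units of the state.
- monitor.get_obs(): the state, without advancing time (a new reading comes with each control period).
- read_camera(name): name is "scene" or "top"; returns (picture, depth): 480x640x3 uint8, red, green, blue; 480x640 float32, m along the optical axis (not along the pixel's ray), 0 where there is no reading.
- camera_info(name): a dict with "camera_matrix" (3x3 intrinsics, pixels), "k1" (the pictures are not rectified: a ray, as slopes to the right and down, at radius r is drawn at 1 + k1 r^2 times it, then the intrinsics apply), "R" (3x3) and "t" (3): a world point X has camera coordinates R X + t. Camera axes: x right, y down, z forward; pixel columns grow to the right and rows downward; lengths in m; the calibration is good to about 2 mm. A picture is of the moment at which its call begins. camera_info takes no time and is no camera call.
- env.sign_off(): hands the job in, once; it reports no verdict.
Trained networks look in the newest picture that a camera, given by its name, has taken for a name from the list of things; names that differ only in an ending like _2 or _b are one class to them, and where a whole thing is asked for, a point or a joint stands for the part that bears it (a point fixed in the world has none). Each returns a list of dicts, best first, with "conf" (0 to 1); they miss things now and then, are a little off and sometimes report something else, mostly with a low value. They report only what shows in the picture. A call takes as long as a camera call.
- look_for(camera, label): "box" ([left, top, width, height] in pixels, round what is visible of it).
The state is a dict: "time_s": time; "qpos": joint angles; "joint_velocities": joint speeds; "effort": joint torques, N m; "tool_pos": TCP position; "tool_rot": TCP orientation; "force": force on the tool from outside, world axes, zero at the start; "wrist_torque": the same for the moment, N m; "grip_width": finger opening in m.
Only numpy, scipy, OpenCV 4.12 (cv2) and the standard library are available. Lean on these libraries where they do the work, as an engineer would, in place of code of your own. Each camera call takes 0.05 s, during which the arm holds its last target.

## Working session

There is one attempt and no reset: what is moved stays moved. The work goes in short steps, Python scripts to look and compute and a tool call to move; the robot and the scene stay as the last step left them, time stands still between calls to the robot, and variables do not carry over. Pictures are saved under pics/ and viewed, and the job is handed in when it is done.

Besides the shell and the picture viewer there is one more tool, called after "Call:" by a JSON object that holds its "method" and its "body". servo_tool: Moves the arm, as the interface text tells. Its arguments: {"type":"object","properties":{"commands":{"type":"array","items":{"type":"number"}},"jaw":{"type":"number"},"newtons":{"type":"number"}},"required":["commands"]}

```bash
ls -la; mkdir -p pics; cat > h.py <<'E'
import numpy as np, cv2
from cell import monitor, read_camera, camera_info, env, look_for
def snap(cam,name):
    im,d=read_camera(cam); cv2.imwrite(f'pics/{name}.png',im[:,:,::-1]); np.savez(f'pics/{name}.npz',im=im,d=d); return im,d
def cloud(cam,d):
    ci=camera_info(cam);K=np.array(ci['camera_matrix']);k=ci['k1'];R=np.array(ci['R']);t=np.array(ci['t'])
    v,u=np.mgrid[0:480,0:640].astype(float)
    D=np.array([k,0,0,0,0.])
    p=cv2.undistortPoints(np.stack([u.ravel(),v.ravel()],1).reshape(-1,1,2),K,D).reshape(480,640,2)
    X=np.dstack([p*d[...,None],d])
    W=(X-t)@R
    W[d<=0]=np.nan
    return W
def proj(cam,P):
    ci=camera_info(cam);K=np.array(ci['camera_matrix']);R=np.array(ci['R']);t=np.array(ci['t'])
    return cv2.projectPoints(np.atleast_2d(P).astype(float),cv2.Rodrigues(R)[0],t,K,np.array([ci['k1'],0,0,0,0.]))[0].reshape(-1,2)
E
python3 - <<'E'
from h import *
o=monitor.get_obs();print(o)
for c in('scene','top'):
    snap(c,c+'0');ci=camera_info(c);print(c,ci)
    for l in('rack','cradle','peg_stand','roll_front_c','roll_new_c','roll_narrow_c','front_place','wax_jar','glue_bottle','brush','screwdriver','rung_offcut'):
        r=look_for(c,l);print(l,[(np.round(x['conf'],2),np.round(x['box'])) for x in r[:3]])
E
```

```text
total 12
drwxr-xr-x  3 agent agent 4096 Dec  7 04:47 .
drwxr-xr-x 23 root  root  4096 Dec  7 04:47 ..
drwxr-xr-x  2 agent agent 4096 Dec  7 04:47 pics
{'time_s': 0.0, 'qpos': array([-70.69568634,  18.43812203,  -4.01546348,  83.17348762,
         1.29423034,  78.54014587,  -3.25872051]), 'joint_velocities': array([ 0.0080189 ,  0.11136257, -0.01097393,  0.03943272,  0.07814981,
        0.08856089,  0.03694266]), 'effort': array([ 6.22322859e-04, -4.91285205e+01, -4.03271439e-01, -3.12521839e+01,
       -6.38020132e-02,  4.38769755e-02,  1.85271902e-04]), 'tool_pos': array([0.20608297, 0.61589761, 0.22148451]), 'tool_rot': array([-1.79893441e+02,  4.93238172e-03,  1.61506471e+02]), 'force': array([ 0.15828649, -0.33224916, -0.35917847]), 'wrist_torque': array([ 0.02170437, -0.02075806,  0.00325301]), 'grip_width': 0.08712862930963051}
scene {'camera_matrix': array([[603.1763329 ,   0.        , 318.70422775],
       [  0.        , 603.1763329 , 242.07290561],
       [  0.        ,   0.        ,   1.        ]]), 'k1': 0.05510133469465463, 'R': array([[ 0.72602978,  0.6876548 , -0.003412
[... 1770 characters left out ...]
99.])), (np.float64(0.23), array([253., 274.,  23.,  82.]))]
roll_front_c []
roll_new_c [(np.float64(0.86), array([ 88., 247.,  49.,  36.]))]
roll_narrow_c [(np.float64(0.6), array([147., 242.,  44.,  22.]))]
front_place [(np.float64(0.97), array([246., 195., 133.,  66.]))]
wax_jar [(np.float64(0.93), array([462., 306.,  36.,  29.]))]
glue_bottle [(np.float64(0.57), array([205., 172.,  34.,  37.])), (np.float64(0.41), array([462., 307.,  36.,  30.]))]
brush [(np.float64(0.84), array([253., 274.,  23.,  80.]))]
screwdriver [(np.float64(0.92), array([365., 272.,  18.,  78.])), (np.float64(0.45), array([248., 195., 128.,  68.]))]
rung_offcut [(np.float64(0.64), array([405., 165.,  20.,  58.]))]
```

View pics/scene0.png

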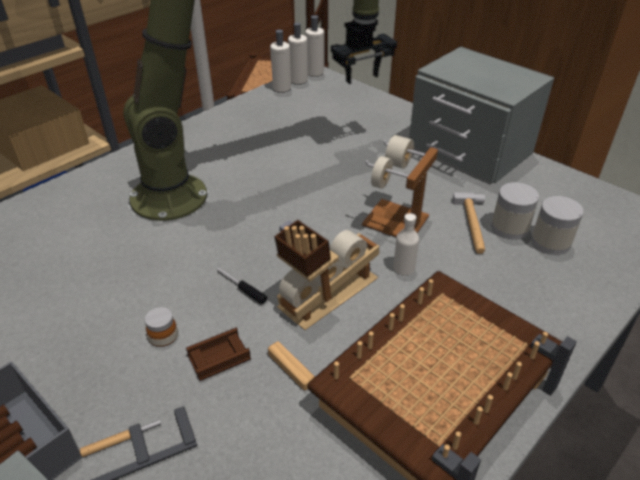

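View pics/top0.png

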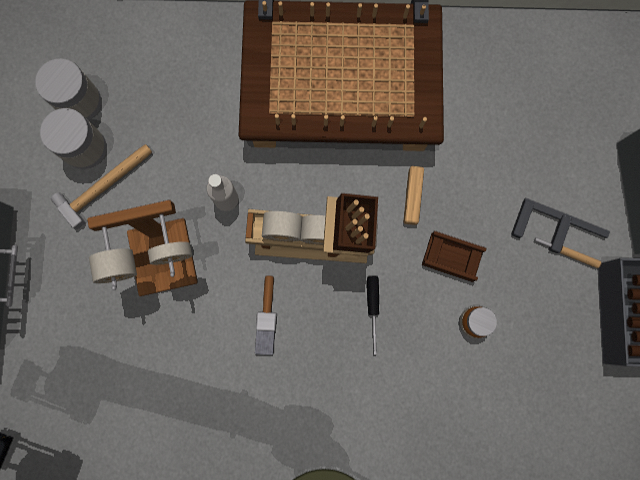

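The top view shows the rack at (246-376, 193-263), uphill to the left. The cradle is at (453,255). The wide roll is on the left peg at (112,265) and the narrow one at (169,252). Next I'll measure poses from depth.

```bash
cat > m.py <<'E'
from h import *
def grid(cam,n,u0,u1,v0,v1,s):
    z=np.load(f'pics/{n}.npz');im=z['im'];W=cloud(cam,z['d'])
    c=cv2.resize(im[v0:v1,u0:u1],None,fx=s,fy=s,interpolation=cv2.INTER_CUBIC)
    return c,W
E
python3 - <<'E'
from m import *
for n,a in dict(a=('top',80,260,180,300,4),b=('top',236,400,185,270,4.5),c=('top',410,500,220,340,5),d=('scene',180,400,130,390,2.3)).items():
    c,W=grid(a[0],a[0]+'0',*a[1:]);print(c.shape);cv2.imwrite(f'pics/c0{n}.png',c[:,:,::-1])
z=np.load('pics/top0.npz');W=cloud('top',z['d'])
def P(u,v):return np.round(np.nanmedian(W[v-1:v+2,u-1:u+2].reshape(-1,3),0),4)
for n,u,v in[('cr',453,255),('newroll top',112,262),('narrow',169,250),('xbar',130,215),('boxtop',362,200),('shelf',331,225),('rollback',282,225),('jar',480,320),('bottle',216,181),('table',300,380),('table2',430,320),('table3',220,330)]:print(n,P(u,v))
E
```

```text
(480, 720, 3)
(382, 738, 3)
(600, 450, 3)
(598, 506, 3)
cr [ 0.5691 -0.2755  0.011 ]
newroll top [0.5137 0.4039 0.2271]
narrow [0.538  0.3006 0.2274]
xbar [0.6044 0.3812 0.213 ]
boxtop [ 0.6461 -0.0571  0.2002]
shelf [0.6013 0.001  0.1726]
rollback [0.6046 0.0979 0.1444]
jar [ 0.426  -0.3174  0.0648]
bottle [0.6846 0.2291 0.1712]
table [0.2917 0.057  0.0013]
table2 [ 0.4257 -0.2247  0.0018]
table3 [ 0.395   0.2342 -0.0006]
```

View pics/c0a.png

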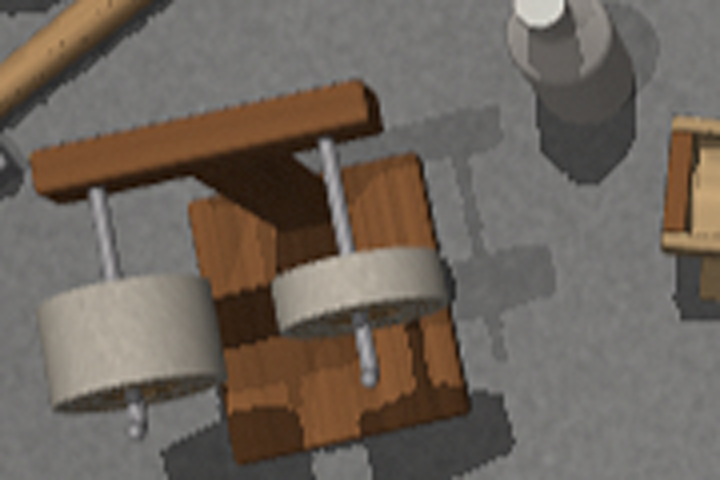

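View pics/c0b.png

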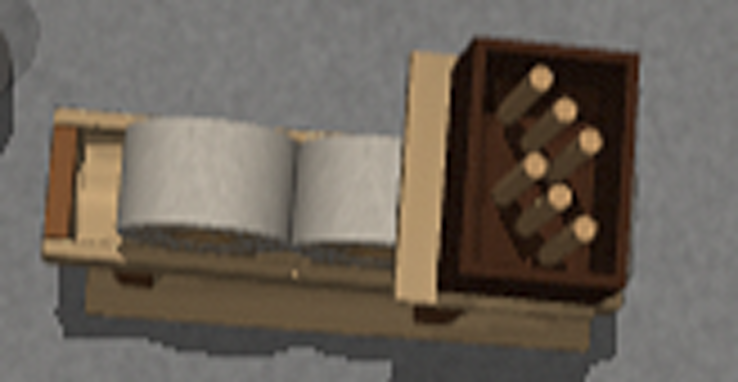

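View pics/c0c.png

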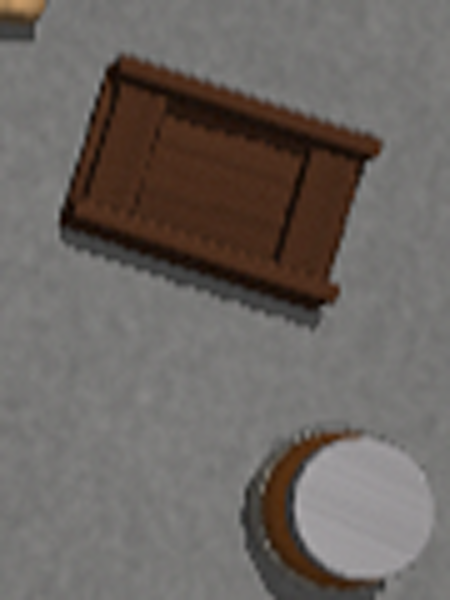

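View pics/c0d.png

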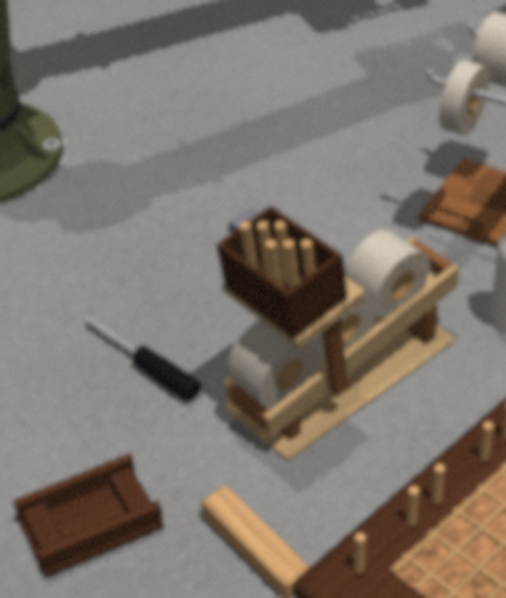

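```bash
cat > fit.py <<'E'
from m import *
from scipy.optimize import least_squares
def box(P,lo,hi):
    lo=np.array(lo);hi=np.array(hi);q=np.abs(P-(lo+hi)/2)-(hi-lo)/2
    return np.linalg.norm(np.maximum(q,0),axis=1)+np.minimum(q.max(1),0)
def cyl(P,c,r,hw):
    d=P-np.array(c);a=np.hypot(d[:,1],d[:,2])-r;b=np.abs(d[:,0])-hw
    return np.minimum(np.maximum(a,b),0)+np.hypot(np.maximum(a,0),np.maximum(b,0))
A=.12
def lane(P): # rack frame -> lane coords about front_place
    d=P-np.array([0,-.080,.085]);c,s=np.cos(A),np.sin(A)
    return np.c_[d[:,0],d[:,1]*c+d[:,2]*s,-d[:,1]*s+d[:,2]*c]
def rack(P,rolls=(0,.0806,.1612)):
    L=lane(P)
    D=[box(L,(-.035,-.04,-.045),(-.027,.225,-.02)),box(L,(.027,-.04,-.045),(.035,.225,-.02)),box(L,(-.03,-.04,-.05),(.03,.2,-.04)),
       box(L,(-.055,-.008,.07),(.055,.08,.08))]+[cyl(L,(0,s,0),.04,.024) for s in rolls]
    m=(L[:,2]>.081)|(L[:,2]<-.05)
    D=np.min(D,0);D[m]=np.nan;return D
def cradle(P):
    D=[box(P,(-.039,-.06,0),(-.029,.06,.034)),box(P,(.029,-.06,0),(.039,.06,.034)),box(P,(-.03,-.06,0),(.03,.06,.01)),
       box(P,(-.03,.033,0),(.03,.055,.024)),box(P,(-.03,-.055,0),(.03,-.033,.024))]
    D=np.min(D,0);D[P[:,2]<.006]=np.nan;return D
def stand(P):
    D=[box(P,(.075,-.08,.195),(.093,.08,.214)),cyl(P,(0,.055,.188),.04,.024),cyl(P,(0,-.055,.188),.04,.012)]
    D=np.min(D,0);D[P[:,2]<.14]=np.nan;return D
def toL(W,p):
    c,s=np.cos(p[2]),np.sin(p[2]);d=W-np.array([p[0],p[1],p[3] if len(p)>3 else 0])
    return np.c_[d[:,0]*c+d[:,1]*s,-d[:,0]*s+d[:,1]*c,d[:,2]]
def fit(f,p0,clouds,rad,free=3):
    W=np.vstack(clouds);W=W[np.isfinite(W[:,0])];W=W[(np.hypot(W[:,0]-p0[0],W[:,1]-p0[1])<rad)&(W[:,2]>.005)]
    p=np.array(p0,float)
    for g in(.03,.015,.008,.006,.006):
        D=f(toL(W,p));ok=np.abs(np.nan_to_num(D,nan=1))<g;Wk=W[ok]
        r=least_squares(lambda q:np.nan_to_num(f(toL(Wk,q))),p,loss='soft_l1',f_scale=.002);p=r.x
    D=f(toL(Wk,p));return p,len(Wk),np.sqrt(np.nanmean(D**2))
E
python3 - <<'E'
from fit import *
T=cloud('top',np.load('pics/top0.npz')['d']).reshape(-1,3);S=cloud('scene',np.load('pics/scene0.npz')['d']).reshape(-1,3)
for nm,f,p0,rad in(('rack',rack,(.605,.02,-.05),.17),('cradle',cradle,(.57,-.275,-.25),.085),('stand',stand,(.53,.35,.22),.16)):
  for cn,c in(('top',[T]),('scene',[S]),('both',[T,S])):
    for p in (p0,p0+(0.,)):
      if cn!='both' and len(p)==4: continue
      p,n,e=fit(f,p,c,rad);print(nm,cn,np.round(p,4),n,round(e,4))
E
```

```text
rack top [ 0.6057  0.0218 -0.0519] 2919 0.0018
rack scene [ 0.6051  0.021  -0.0559] 3282 0.0021
rack both [ 0.6052  0.0215 -0.0559] 6196 0.002
rack both [ 6.052e-01  2.140e-02 -5.600e-02 -4.000e-04] 6137 0.002
cradle top [ 0.5677 -0.2747 -0.3049] 1953 0.0021
cradle scene [ 0.5659 -0.2755 -0.3083] 1868 0.0019
cradle both [ 0.5664 -0.2751 -0.3056] 3822 0.002
cradle both [ 0.5664 -0.2751 -0.3056 -0.    ] 3821 0.002
stand top [0.5252 0.3615 0.2462] 3371 0.0018
stand scene [0.5251 0.3605 0.2476] 1637 0.0024
stand both [0.5252 0.3613 0.246 ] 5009 0.0021
stand both [5.252e-01 3.613e-01 2.458e-01 3.000e-04] 5001 0.002
```

```bash
cat > pl.py <<'E'
from h import *
from scipy.spatial.transform import Rotation as Ro, Slerp
rackp=(.6052,.0215,-.056);crp=(.5664,-.2751,-.3056);stp=(.5252,.3613,.246)
def w(p,q):
    c,s=np.cos(p[2]),np.sin(p[2]);return np.array([p[0]+c*q[0]-s*q[1],p[1]+s*q[0]+c*q[1],q[2]])
def ori(yaw,dep,sgn=1):
    """jaw axis y_t = holder x (yaw); z_t points sgn*holder y, depressed by dep deg (90=down)"""
    y=np.array([np.cos(yaw),np.sin(yaw),0]);h=sgn*np.array([-np.sin(yaw),np.cos(yaw),0])
    d=np.radians(dep);z=h*np.cos(d)-np.array([0,0,1])*np.sin(d);x=np.cross(y,z);return Ro.from_matrix(np.c_[x,y,z])
def obs():
    o=monitor.get_obs();return o,np.array(o['tool_pos']),Ro.from_euler('xyz',o['tool_rot'],degrees=True)
def plan(targets,vmax=45,wmax=8.3,start=None,r=(0,1),minrows=1,n0=True):
    """targets: list of (pos,R). prints rows"""
    o,p,R=obs()
    if start: p,R=start
    rows=[]
    for tp,tR in targets:
        d=np.linalg.norm(tp-p)*1000;a=np.degrees((R.inv()*tR).magnitude())
        n=max(minrows,int(np.ceil(max(d/vmax,a/wmax))))
        p0,R0=p,R;S=Slerp([0,1],Ro.concatenate([R0,tR]))
        for i in range(1,n+1):
            gp=p0+(tp-p0)*i/n;gR=S(i/n)
            sh=np.round(R.inv().apply(gp-p)*1000,r[0]);tu=np.round(np.degrees((R.inv()*gR).as_rotvec()),r[1])
            p=p+R.apply(sh/1000);R=R*Ro.from_rotvec(np.radians(tu));rows.append(list(sh)+list(tu))
    print('from',np.round(o['tool_pos'],4),'t',round(o['time_s'],2),'rows',len(rows),'end',np.round(p,4))
    for i in range(0,len(rows),10):
        print('['+', '.join(f'{x:g}' for rw in rows[i:i+10] for x in (np.array(rw)+0.)) +']')
def st():
    o=monitor.get_obs();print(round(o['time_s'],2),np.round(o['tool_pos'],4),np.round(o['tool_rot'],2),'F',np.round(o['force'],1),'w',round(o['grip_width'],4),'q',np.round(o['qpos'],1))
E
python3 - <<'E'
from pl import *
fc=w(rackp,(0,-.080,.085));print(fc,w(stp,(0,.055,.188)))
O=ori(rackp[2],28)
down=lambda az:ori(np.radians(az),90)
tg=[]
for az,r,z in((40,.62,.36),(5,.62,.38)):
    a=np.radians(az);tg.append((np.array([r*np.cos(a),r*np.sin(a),z]),ori(np.radians(az),88)))
O2=ori(rackp[2],28)
tg.append((np.array([.6,-.20,.36]),ori(rackp[2],60)))
# pregrasp
z=O2.as_matrix()[:,2];x=O2.as_matrix()[:,0]
g=fc+z*(-.020+.019)+x*.004
pre=g-z*.09
print('g',g,'pre',pre)
tg.append((pre+[0,-.06,.08],O2))
plan(tg)
E
```

```text
[ 0.60072234 -0.05837459  0.085     ] [0.51180605 0.41464419 0.188     ]
g [ 0.60077803 -0.05738121  0.08900126] pre [ 0.5963303  -0.13672193  0.1312537 ]
from [0.2063 0.6164 0.2226] t 1.3 rows 28 end [ 0.596  -0.1966  0.2108]
[-36, -13, -15, -0.1, 0.2, 3.5, -37, -12, -16, 0, 0.2, 3.5, -37, -9, -15, -0.1, 0.2, 3.5, -38, -6, -16, 0, 0.3, 3.5, -38, -5, -16, -0.1, 0.2, 3.5, -38, -2, -16, -0.1, 0.2, 3.5, -38, 1, -16, 0, 0.2, 3.5, -38, 2, -16, -0.1, 0.2, 3.5, -37, 5, -17, 0, 0.2, 3.5, -39, -12, -4, -0.1, 0, 3.9]
[-41, -10, -3, -0.2, 0, 3.9, -40, -7, -4, -0.1, 0, 3.9, -42, -4, -3, -0.2, 0, 3.8, -41, -2, -4, -0.1, 0, 3.9, -41, 2, -3, -0.1, 0, 3.9, -41, 4, -4, -0.2, 0, 3.9, -41, 7, -4, -0.1, 0.1, 3.9, -40, 10, -3, -0.1, 0, 3.9, -42, -7, 2, -0.4, 4.7, 1.3, -42, -5, -2, -0.4, 4.6, 1.3]
[-42, -5, -5, -0.4, 4.7, 1.4, -42, -4, -9, -0.4, 4.6, 1.3, -41, -2, -12, -0.3, 4.7, 1.3, -40, -2, -15, -0.4, 4.6, 1.3, -18, -1, 33, 0, 8, 0, -22, -1, 30, 0, 8, 0, -26, -1, 26, 0, 8, 0, -30, -1, 23, 0, 8, 0]
```

Call:
{"method": "servo_tool", "body": {"commands": [-36, -13, -15, -0.1, 0.2, 3.5, -37, -12, -16, 0, 0.2, 3.5, -37, -9, -15, -0.1, 0.2, 3.5, -38, -6, -16, 0, 0.3, 3.5, -38, -5, -16, -0.1, 0.2, 3.5, -38, -2, -16, -0.1, 0.2, 3.5, -38, 1, -16, 0, 0.2, 3.5, -38, 2, -16, -0.1, 0.2, 3.5, -37, 5, -17, 0, 0.2, 3.5, -39, -12, -4, -0.1, 0, 3.9], "jaw": 80}}

```text
time_s: 2.3
tool_pos: [0.4927, 0.361, 0.3643]
tool_rot: [179.9, -1.9, 126.0]
force: [1.4, 0.3, 0.5]
grip_width: 0.0798
```

Call:
{"method": "servo_tool", "body": {"commands": [-41, -10, -3, -0.2, 0, 3.9, -40, -7, -4, -0.1, 0, 3.9, -42, -4, -3, -0.2, 0, 3.8, -41, -2, -4, -0.1, 0, 3.9, -41, 2, -3, -0.1, 0, 3.9, -41, 4, -4, -0.2, 0, 3.9, -41, 7, -4, -0.1, 0.1, 3.9, -40, 10, -3, -0.1, 0, 3.9, -42, -7, 2, -0.4, 4.7, 1.3, -42, -5, -2, -0.4, 4.6, 1.3]}}

```text
time_s: 3.3
tool_pos: [0.6125, -0.0303, 0.3734]
tool_rot: [179.5, -11.5, 92.5]
force: [0.2, -1.0, -0.8]
grip_width: 0.0797
```

Call:
{"method": "servo_tool", "body": {"commands": [-42, -5, -5, -0.4, 4.7, 1.4, -42, -4, -9, -0.4, 4.6, 1.3, -41, -2, -12, -0.3, 4.7, 1.3, -40, -2, -15, -0.4, 4.6, 1.3, 0, 0, 0, 0, 0, 0, 0, 0, 0, 0, 0, 0]}}

```text
time_s: 3.9
tool_pos: [0.599, -0.2037, 0.3585]
tool_rot: [-179.8, -30.0, 86.4]
force: [-0.3, 0.7, 0.3]
grip_width: 0.08
```

```bash
cat > f1.py <<'E'
from pl import *
fc=w(rackp,(0,-.080,.085))
O2=ori(rackp[2],28);z=O2.as_matrix()[:,2];x=O2.as_matrix()[:,0]
g=fc+z*(-.020+.019)+x*.004
pre=g-z*.09
E
python3 - <<'E'
from f1 import *
st();plan([(pre+[0,-.06,.08],O2),(pre,O2)],vmax=35)
E
```

```text
3.9 [ 0.599  -0.2037  0.3585] [-179.83  -29.98   86.44] F [-0.3  0.7  0.3] w 0.08 q [  8.1  26.8  35.8  66.8 -40.  108.5  32.9]
from [ 0.599  -0.2037  0.3585] t 3.9 rows 8 end [ 0.5965 -0.1364  0.1315]
[-14, -1, 26, 0, 6.4, -0.1, -16, 0, 25, 0, 6.4, 0, -19, -1, 22, 0.1, 6.4, -0.1, -21, 0, 21, 0, 6.4, 0, -24, -1, 17, 0, 6.4, -0.1, -14, -1, 30, 0, 0, 0, -14, -1, 31, 0, 0, 0, -14, -1, 30, 0, 0, 0]
```

Call:
{"method": "servo_tool", "body": {"commands": [-14, -1, 26, 0, 6.4, -0.1, -16, 0, 25, 0, 6.4, 0, -19, -1, 22, 0.1, 6.4, -0.1, -21, 0, 21, 0, 6.4, 0, -24, -1, 17, 0, 6.4, -0.1, 0, 0, 0, 0, 0, 0, 0, 0, 0, 0, 0, 0]}}

```text
time_s: 4.6
tool_pos: [0.5979, -0.1923, 0.2133]
tool_rot: [179.7, -62.0, 87.5]
force: [0.5, -0.5, 1.4]
grip_width: 0.08
```

```bash

python3 - <<'E'
from f1 import *
st();plan([(pre,O2)],vmax=35)
snap('scene','s1')
E
```

```text
4.6 [ 0.5979 -0.1923  0.2133] [179.74 -61.99  87.49] F [ 0.5 -0.5  1.4] w 0.08 q [ 23.7  44.   25.9  73.5 -59.8 114.6  47.6]
from [ 0.5979 -0.1923  0.2133] t 4.6 rows 3 end [ 0.5967 -0.137   0.1318]
[-15, -1, 29, -0.1, 0, 0.1, -16, -2, 29, -0.1, 0, 0.1, -15, -1, 29, -0.2, 0, 0.1]
```

View pics/s1.png

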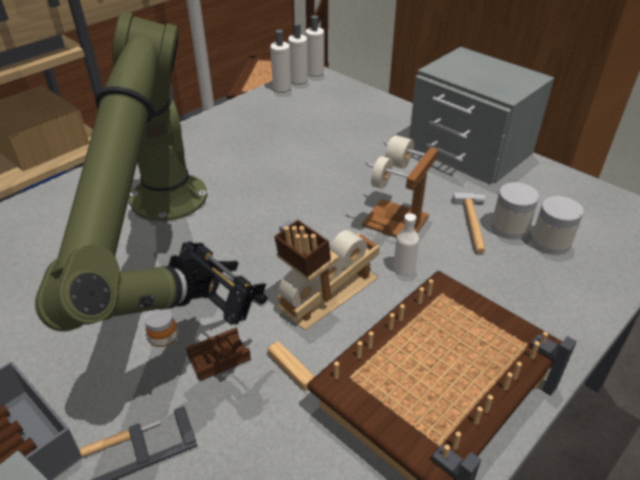

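Call:
{"method": "servo_tool", "body": {"commands": [-15, -1, 29, -0.1, 0, 0.1, -16, -2, 29, -0.1, 0, 0.1, -15, -1, 29, -0.2, 0, 0.1, 0, 0, 0, 0, 0, 0, 0, 0, 0, 0, 0, 0]}}

```text
time_s: 5.15
tool_pos: [0.598, -0.138, 0.1358]
tool_rot: [179.1, -61.8, 87.6]
force: [-0.2, -0.5, 0.9]
grip_width: 0.0799
```

```bash

python3 - <<'E'
from f1 import *
st();plan([(g-z*.04,O2),(g,O2)],vmax=25)
snap('scene','s2')
im=cv2.imread('pics/s2.png');cv2.imwrite('pics/s2c.png',cv2.resize(im[190:390,40:400],None,fx=2.2,fy=2.2,interpolation=cv2.INTER_CUBIC))
E
```

```text
5.15 [ 0.598  -0.138   0.1358] [179.11 -61.85  87.59] F [-0.2 -0.5  0.9] w 0.0799 q [ 19.9  44.6  24.8  82.4 -60.1 106.3  52.8]
from [ 0.598  -0.138   0.1358] t 5.15 rows 5 end [ 0.6006 -0.0573  0.0894]
[-1, -1, 18, 0.1, 0.1, 0.1, -1, 0, 17, 0, 0, 0.2, -1, -1, 18, 0.1, 0.1, 0.1, 0, 0, 20, 0, 0, 0, 0, 0, 20, 0, 0, 0]
```

View pics/s2c.png

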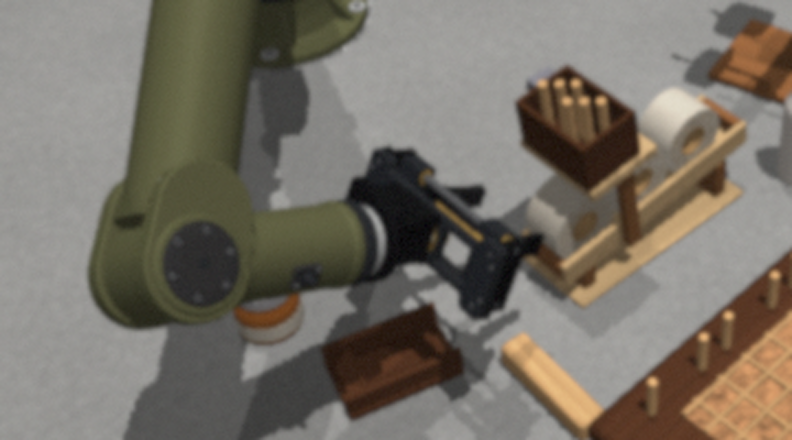

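Call:
{"method": "servo_tool", "body": {"commands": [-1, -1, 18, 0.1, 0.1, 0.1, -1, 0, 17, 0, 0, 0.2, -1, -1, 18, 0.1, 0.1, 0.1, 0, 0, 0, 0, 0, 0]}}

```text
time_s: 5.6
tool_pos: [0.5963, -0.0887, 0.1027]
tool_rot: [-178.8, -62.4, 85.8]
force: [-0.1, 0.7, -0.2]
grip_width: 0.08
```

```bash

python3 - <<'E'
from f1 import *
st();plan([(g,O2)],vmax=20)
for c in('scene','top'): snap(c,c+'3')
im=cv2.imread('pics/scene3.png');a=cv2.resize(im[220:340,220:380],(640,480),interpolation=cv2.INTER_CUBIC)
im=cv2.imread('pics/top3.png');b=cv2.resize(im[180:280,300:440],(640,457),interpolation=cv2.INTER_CUBIC)
cv2.imwrite('pics/s3a.png',a);cv2.imwrite('pics/s3b.png',b)
E
```

```text
5.6 [ 0.5963 -0.0887  0.1027] [-178.84  -62.4    85.82] F [-0.1  0.7 -0.2] w 0.08 q [ 16.8  44.4  23.4  87.6 -61.1 101.8  53.8]
from [ 0.5963 -0.0887  0.1027] t 5.6 rows 2 end [ 0.601  -0.0575  0.0895]
[1, 1, 17, -0.2, -0.2, -0.2, 2, 2, 17, -0.1, -0.2, -0.2]
```

View pics/s3a.png

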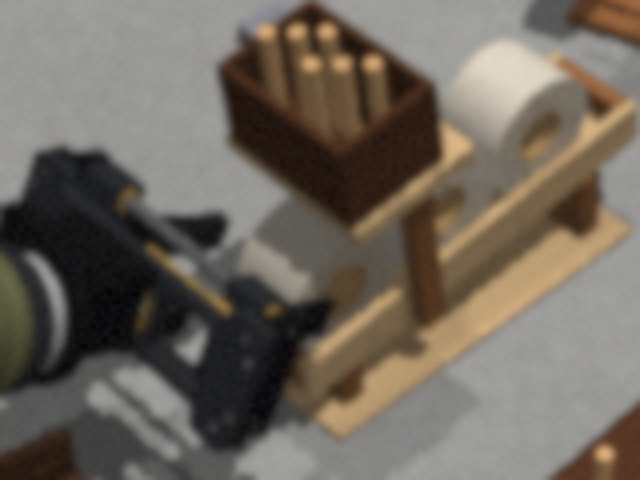

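View pics/s3b.png

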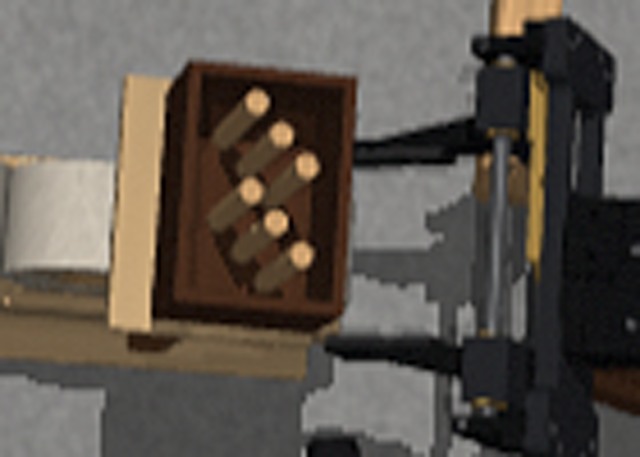

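Call:
{"method": "servo_tool", "body": {"commands": [1, 1, 17, -0.2, -0.2, -0.2, 2, 2, 17, -0.1, -0.2, -0.2, 0, 0, 0, 0, 0, 0, 0, 0, 0, 0, 0, 0]}}

```text
time_s: 6.1
tool_pos: [0.6017, -0.0607, 0.0906]
tool_rot: [179.8, -61.8, 86.8]
force: [-0.4, 0.4, 0.3]
grip_width: 0.0801
```

```bash

python3 - <<'E'
from f1 import *
st();plan([(g,O2)],vmax=20)
snap('scene','scene4');st()
im=cv2.imread('pics/scene4.png');a=cv2.resize(im[220:340,220:380],(640,480),interpolation=cv2.INTER_CUBIC)
cv2.imwrite('pics/s4a.png',a)
E
```

```text
6.1 [ 0.6017 -0.0607  0.0906] [179.79 -61.83  86.81] F [-0.4  0.4  0.3] w 0.0801 q [ 14.7  43.5  22.8  90.1 -62.2  98.6  54.3]
from [ 0.6017 -0.0607  0.0906] t 6.1 rows 1 end [ 0.6009 -0.0571  0.0888]
[0, -1, 4, 0.2, 0.2, 0]
6.15 [ 0.6018 -0.0616  0.0907] [179.76 -61.79  86.78] F [1.  0.1 0.9] w 0.0804 q [ 14.8  43.5  22.9  90.1 -62.2  98.6  54.4]
```

View pics/s4a.png

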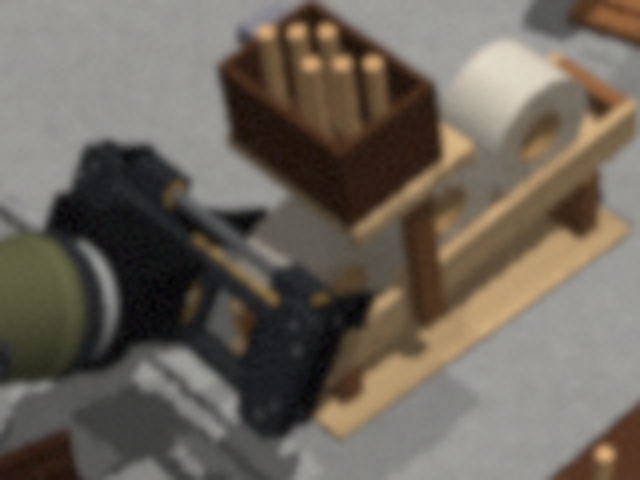

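Call:
{"method": "servo_tool", "body": {"commands": [0, -1, 4, 0.2, 0.2, 0, 0, 0, 0, 0, 0, 0]}}

```text
time_s: 6.35
tool_pos: [0.6008, -0.0583, 0.0885]
tool_rot: [-180.0, -62.0, 86.7]
force: [-0.6, 0.7, -0.1]
grip_width: 0.0801
```

Call:
{"method": "servo_tool", "body": {"commands": [0, 0, 0, 0, 0, 0, 0, 0, 0, 0, 0, 0, 0, 0, 0, 0, 0, 0, 0, 0, 0, 0, 0, 0, 0, 0, 0, 0, 0, 0, 0, 0, 0, 0, 0, 0], "jaw": 40, "newtons": 30}}

```text
time_s: 6.95
tool_pos: [0.601, -0.0583, 0.0888]
tool_rot: [180.0, -62.0, 86.8]
force: [-0.7, -0.4, 0.5]
grip_width: 0.0474
```

```bash

python3 - <<'E'
from f1 import *
st()
o,p,R=obs()
n=w((0,0,rackp[2]),(0,-np.sin(.12),np.cos(.12)));e=w((0,0,rackp[2]),(0,np.cos(.12),np.sin(.12)))
p1=p+n*.019;p2=p1-e*.08;p3=p2-e*.04+[0,0,.04];
plan([(p1,R),(p2,R)],vmax=10);plan([(p1,R),(p2,R),(p3,R)],vmax=20)
E
```

```text
6.95 [ 0.601  -0.0583  0.0888] [179.96 -61.99  86.75] F [-0.7 -0.4  0.5] w 0.0474 q [ 14.6  43.7  22.7  90.3 -62.2  98.5  54.5]
from [ 0.601  -0.0583  0.0888] t 6.95 rows 11 end [ 0.5963 -0.1393  0.098 ]
[8, 0, -5, 0, 0, 0, 8, 0, -6, 0, 0, 0, -5, 0, -7, 0, 0, 0, -5, 0, -8, 0, 0, 0, -5, 0, -7, 0, 0, 0, -6, 0, -7, 0, 0, 0, -5, 0, -7, 0, 0, 0, -5, 0, -8, 0, 0, 0, -5, 0, -7, 0, 0, 0, -5, 0, -7, 0, 0, 0]
[-5, 0, -7, 0, 0, 0]
from [ 0.601  -0.0583  0.0888] t 6.95 rows 9 end [ 0.594  -0.1795  0.133 ]
[16, 0, -11, 0, 0, 0, -9, 0, -13, 0, 0, 0, -9, 0, -13, 0, 0, 0, -10, 0, -13, 0, 0, 0, -9, 0, -13, 0, 0, 0, -9, 0, -13, 0, 0, 0, 4, 0, -17, 0, 0, 0, 4, 0, -18, 0, 0, 0, 4, 0, -17, 0, 0, 0]
```

Call:
{"method": "servo_tool", "body": {"commands": [4, 0, -2, 0, 0, 0, 4, 0, -3, 0, 0, 0, 8, 0, -6, 0, 0, 0, 0, 0, 0, 0, 0, 0]}}

```text
time_s: 7.35
tool_pos: [0.6015, -0.0612, 0.1098]
tool_rot: [179.6, -61.9, 87.0]
force: [0.2, -2.8, 1.1]
grip_width: 0.0477
```

Call:
{"method": "servo_tool", "body": {"commands": [-5, 0, -7, 0, 0, 0, -5, 0, -8, 0, 0, 0, -5, 0, -7, 0, 0, 0, -6, 0, -7, 0, 0, 0, -5, 0, -7, 0, 0, 0, -5, 0, -8, 0, 0, 0, -5, 0, -7, 0, 0, 0, -5, 0, -7, 0, 0, 0, -5, 0, -7, 0, 0, 0, 0, 0, 0, 0, 0, 0]}}

```text
time_s: 8.35
tool_pos: [0.5961, -0.1409, 0.0974]
tool_rot: [-180.0, -61.9, 86.6]
force: [-0.4, 0.2, -2.4]
grip_width: 0.0473
```

```bash

python3 - <<'E'
from f1 import *
st()
for c in('scene','top'): snap(c,c+'5')
im=cv2.imread('pics/scene5.png');a=cv2.resize(im[220:340,220:380],(640,480),interpolation=cv2.INTER_CUBIC)
im=cv2.imread('pics/top5.png');b=cv2.resize(im[180:280,240:440],(800,400),interpolation=cv2.INTER_CUBIC)
cv2.imwrite('pics/s5a.png',a);cv2.imwrite('pics/s5b.png',b)
E
```

```text
8.35 [ 0.5961 -0.1409  0.0974] [-179.96  -61.94   86.59] F [-0.4  0.2 -2.4] w 0.0473 q [ 20.4  47.5  24.4  82.7 -60.3 104.7  55.1]
```

View pics/s5a.png

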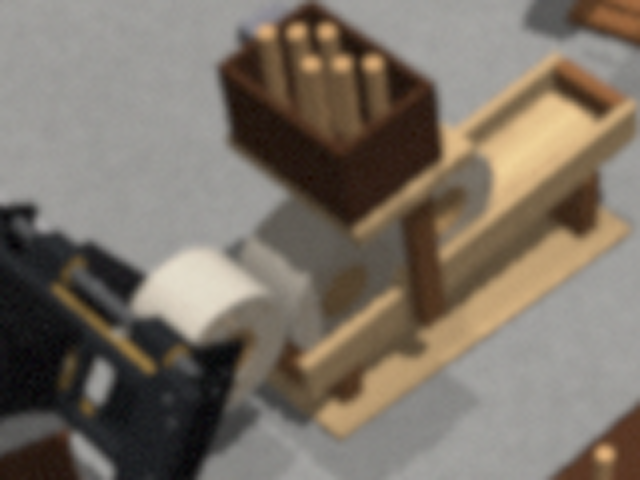

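View pics/s5b.png

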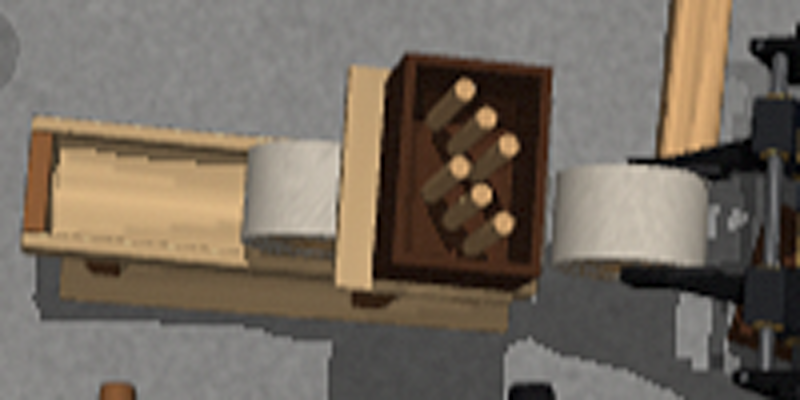

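```bash
cat > f2.py <<'E'
from f1 import *
Rg=Ro.from_euler('xyz',[179.96,-61.99,86.75],degrees=True)
off=Rg.inv().apply(fc-np.array([.601,-.0583,.0888]))
def tcp_for(c,R): return np.array(c)-R.apply(off)
OC=ori(crp[2],80)
E
python3 - <<'E'
from f2 import *
print(off)
o,p,R=obs()
c0=p+R.apply(off);print('centre',c0)
c1=c0+[0,-.05,.07]
c2=w(crp,(0,0,.13))
plan([(tcp_for(c1,R),R),(tcp_for(c2,OC),OC)],vmax=22,wmax=7)
E
```

```text
[-0.00339726 -0.00027417  0.00170474]
centre [ 0.59608753 -0.13940083  0.09408902]
from [ 0.5964 -0.1393  0.0979] t 8.45 rows 12 end [ 0.5678 -0.272   0.1324]
[10, 1, -19, 0, 0, 0, 9, 0, -19, 0, 0, 0, 10, 1, -20, 0, 0, 0, 9, 1, -19, 0, 0, 0, -9, -3, -7, -1.1, -6.5, 1.5, -10, -3, -6, -1.1, -6.4, 1.5, -10, -2, -6, -1, -6.5, 1.5, -11, -2, -4, -1.1, -6.5, 1.5, -11, -1, -2, -1.1, -6.4, 1.4, -12, -2, -2, -1.1, -6.5, 1.5]
[-12, -1, 0, -1.1, -6.5, 1.5, -11, 0, 1, -1, -6.4, 1.5]
```

Call:
{"method": "servo_tool", "body": {"commands": [10, 1, -19, 0, 0, 0, 9, 0, -19, 0, 0, 0, 10, 1, -20, 0, 0, 0, 9, 1, -19, 0, 0, 0, -9, -3, -7, -1.1, -6.5, 1.5, -10, -3, -6, -1.1, -6.4, 1.5, -10, -2, -6, -1, -6.5, 1.5, -11, -2, -4, -1.1, -6.5, 1.5, -11, -1, -2, -1.1, -6.4, 1.4, -12, -2, -2, -1.1, -6.5, 1.5]}}

```text
time_s: 9.45
tool_pos: [0.5746, -0.2535, 0.1443]
tool_rot: [-178.9, -22.7, 75.4]
force: [0.0, 1.0, -1.7]
grip_width: 0.0476
```

Call:
{"method": "servo_tool", "body": {"commands": [-12, -1, 0, -1.1, -6.5, 1.5, -11, 0, 1, -1, -6.4, 1.5, 0, 0, 0, 0, 0, 0, 0, 0, 0, 0, 0, 0, 0, 0, 0, 0, 0, 0]}}

```text
time_s: 9.95
tool_pos: [0.5674, -0.273, 0.1332]
tool_rot: [-180.0, -10.1, 72.4]
force: [0.1, 0.2, -1.2]
grip_width: 0.0476
```

```bash

python3 - <<'E'
from f2 import *
from fit import cyl,toL,least_squares
st()
for c in('scene','top'): snap(c,c+'6')
o,p,R=obs();c0=p+R.apply(off);yaw=np.arctan2(*R.as_matrix()[[1,0],1]);print('pred centre',c0,'yaw',yaw, 'cradle target',w(crp,(0,0,.05)))
W=np.vstack([cloud(c,np.load(f'pics/{c}6.npz')['d']).reshape(-1,3) for c in('top','scene')]);W=W[np.isfinite(W[:,0])]
q=np.r_[c0,yaw]
for g in(.012,.008,.006,.006):
    f=lambda q:cyl(toL(W2,(q[0],q[1],q[3],q[2])),(0,0,0),.04,.024)
    W2=W;k=np.abs(f(q))<g; W2=W[k]; L=toL(W2,(q[0],q[1],q[3],q[2]));W2=W2[np.abs(L[:,0])<.0225]
    q=least_squares(f,q,loss='soft_l1',f_scale=.002).x
print('fit',np.round(q,4),len(W2),np.sqrt(np.mean(f(q)**2)))
im=cv2.imread('pics/scene6.png');cv2.imwrite('pics/s6a.png',cv2.resize(im[200:400,100:350],None,fx=2.8,fy=2.8,interpolation=cv2.INTER_CUBIC))
E
```

```text
9.95 [ 0.5674 -0.273   0.1332] [-179.97  -10.11   72.41] F [ 0.1  0.2 -1.2] w 0.0476 q [ -5.   25.6  44.2  92.4 -28.2  74.3  28.4]
pred centre [ 0.56596196 -0.27623075  0.13029935] yaw -0.30759325245058466 cradle target [ 0.5664 -0.2751  0.05  ]
fit [ 0.566  -0.2754  0.131  -0.327 ] 608 0.001835508785264125
```

View pics/s6a.png

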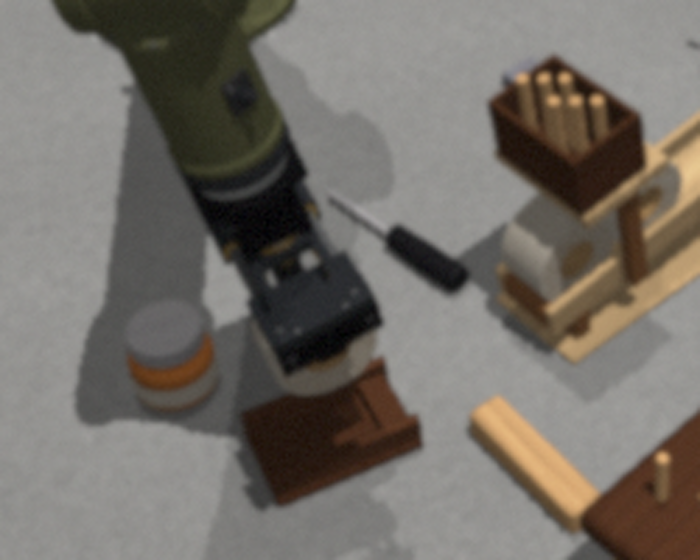

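```bash

python3 - <<'E'
from f2 import *
st();o,p,R=obs()
plan([(p+[.0004,.0007,-.072],R)],vmax=12);
E
```

```text
10.05 [ 0.5671 -0.2734  0.1326] [-179.94  -10.06   72.36] F [ 0.6  0.3 -2.1] w 0.0475 q [ -5.   25.6  44.2  92.5 -28.2  74.2  28.4]
from [ 0.5671 -0.2734  0.1326] t 10.05 rows 7 end [ 0.5673 -0.2728  0.0606]
[-2, 0, 10, 0, 0, 0, -1, 0, 10, 0, 0, 0, -2, 0, 10, 0, 0, 0, -2, 0, 11, 0, 0, 0, -1, 0, 10, 0, 0, 0, -2, 0, 10, 0, 0, 0, -2, 0, 10, 0, 0, 0]
```

Call:
{"method": "servo_tool", "body": {"commands": [-2, 0, 10, 0, 0, 0, -1, 0, 10, 0, 0, 0, -2, 0, 10, 0, 0, 0, -2, 0, 11, 0, 0, 0, -1, 0, 10, 0, 0, 0, -2, 0, 10, 0, 0, 0, -2, 0, 10, 0, 0, 0, 0, 0, 0, 0, 0, 0]}}

```text
time_s: 10.85
tool_pos: [0.5669, -0.2707, 0.0587]
tool_rot: [-179.8, -10.0, 72.5]
force: [-0.9, -0.2, -2.2]
grip_width: 0.0477
```

Call:
{"method": "servo_tool", "body": {"commands": [-1, 0, 4, 0, 0, 0, -1, 0, 3, 0, 0, 0, 0, 0, 0, 0, 0, 0]}}

```text
time_s: 11.15
tool_pos: [0.5676, -0.2722, 0.0531]
tool_rot: [-180.0, -10.0, 72.5]
force: [0.1, -0.1, -2.1]
grip_width: 0.0475
```

```bash

python3 - <<'E'
from f2 import *
st();o,p,R=obs();print(p+R.apply(off))
E
```

```text
11.15 [ 0.5676 -0.2722  0.0531] [-179.97  -10.02   72.51] F [ 0.1 -0.1 -2.1] w 0.0475 q [ -3.2  30.3  41.9  96.4 -32.   67.1  32.1]
[ 0.56645138 -0.2750223   0.05087643]
```

Call:
{"method": "servo_tool", "body": {"commands": [0, 0, 1, 0, 0, 0, 0, 0, 0, 0, 0, 0]}}

```text
time_s: 11.35
tool_pos: [0.568, -0.2721, 0.0527]
tool_rot: [180.0, -10.0, 72.5]
force: [0.2, 0.0, -1.4]
grip_width: 0.0479
```

Call:
{"method": "servo_tool", "body": {"commands": [0, 0, 0, 0, 0, 0, 0, 0, 0, 0, 0, 0, 0, 0, 0, 0, 0, 0, 0, 0, 0, 0, 0, 0], "jaw": 64}}

```text
time_s: 11.75
tool_pos: [0.5679, -0.272, 0.0525]
tool_rot: [-180.0, -10.0, 72.5]
force: [-0.1, -0.6, -0.1]
grip_width: 0.063
```

Call:
{"method": "servo_tool", "body": {"commands": [0, 0, -15, 0, 0, 0, 0, 0, -30, 0, 0, 0, 0, 0, -40, 0, 0, 0, 0, 0, -40, 0, 0, 0, 0, 0, -40, 0, 0, 0, 0, 0, -40, 0, 0, 0]}}

```text
time_s: 12.35
tool_pos: [0.5567, -0.3066, 0.2573]
tool_rot: [180.0, -10.0, 72.5]
force: [0.7, -0.8, 0.8]
grip_width: 0.0639
```

```bash

python3 - <<'E'
from pl import *
from fit import cyl,toL,least_squares,lane
st()
for c in('scene','top'): snap(c,c+'7')
W=np.vstack([cloud(c,np.load(f'pics/{c}7.npz')['d']).reshape(-1,3) for c in('top','scene')]);W=W[np.isfinite(W[:,0])]
def fitroll(c,yaw,W):
    q=np.r_[c,yaw]
    for g in(.012,.008,.006,.006):
        W2=W;f=lambda q:cyl(toL(W2,(q[0],q[1],q[3],q[2])),(0,0,0),.04,.024)
        W2=W[np.abs(f(q))<g]; L=toL(W2,(q[0],q[1],q[3],q[2]));W2=W2[np.abs(L[:,0])<.0225]
        f=lambda q:cyl(toL(W2,(q[0],q[1],q[3],q[2])),(0,0,0),.04,.024)
        q=least_squares(f,q,loss='soft_l1',f_scale=.002).x
    return q,len(W2)
print('cr',fitroll(w(crp,(0,0,.05)),crp[2],W[W[:,2]>.04]),w(crp,(0,0,.05)))
for a in((0,-.08,.085),(0,-.0003,.0946)):print(fitroll(w(rackp,a),rackp[2],W),w(rackp,a))
im=cv2.imread('pics/scene7.png');cv2.imwrite('pics/s7a.png',cv2.resize(im[200:400,150:400],None,fx=2.8,fy=2.8,interpolation=cv2.INTER_CUBIC))
E
```

```text
12.35 [ 0.5567 -0.3066  0.2573] [179.95 -10.01  72.49] F [ 0.7 -0.8  0.8] w 0.0639 q [ -2.8  22.2  46.8  82.  -25.1  87.2  27.2]
cr (array([ 0.56719825, -0.27449713,  0.04971788, -0.29636163]), 1491) [ 0.5664 -0.2751  0.05  ]
(array([ 0.58684269, -0.05929756,  0.08206125, -0.04747211]), 473) [ 0.60072234 -0.05837459  0.085     ]
(array([ 0.60550627,  0.02144538,  0.09515108, -0.04333963]), 638) [0.60518321 0.02120047 0.0946    ]
```

View pics/s7a.png

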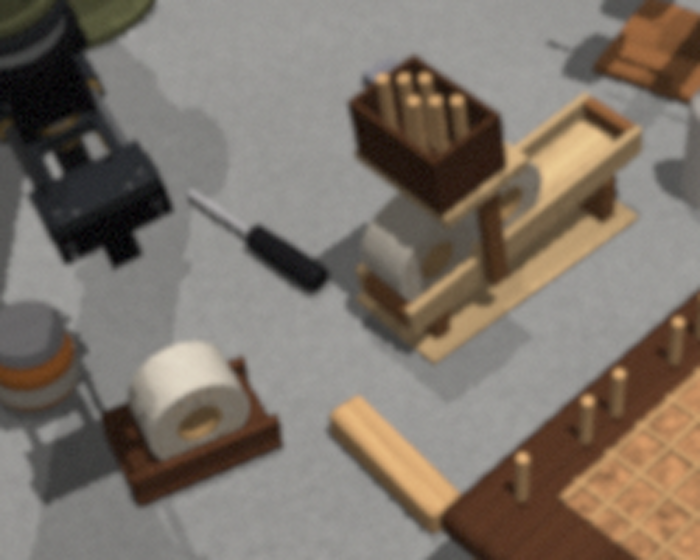

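```bash
cat > f3.py <<'E'
from pl import *
nr=w(stp,(0,.055,.188))
ON=ori(stp[2],45,-1);zn=ON.as_matrix()[:,2];xn=ON.as_matrix()[:,0]
gn=nr-zn*.011+xn*.005
pren=gn-zn*.10
E
python3 - <<'E'
from f3 import *
st();o,p,R=obs();print(gn,pren)
def T(az,r,z,dep):
    a=np.radians(az);return (np.array([r*np.cos(a),r*np.sin(a),z]),ori(np.radians(az)*.35-.1,dep) if dep<=90 else ori(np.radians(az)*.35-.1,180-dep,-1))
plan([T(-15,.62,.37,85),T(12,.62,.38,94),T(40,.66,.38,115),(pren+[0,0,.05],ON)],vmax=45)
E
```

```text
12.45 [ 0.5583 -0.3099  0.2619] [179.39  -9.85  72.48] F [ 0. -0. -0.] w 0.0639 q [ -2.8  22.   47.   81.6 -25.1  87.1  27.2]
[0.50905087 0.42561729 0.19224264] [0.49183095 0.49419917 0.26295332]
from [ 0.5583 -0.3099  0.2619] t 12.45 rows 22 end [0.492  0.4939 0.3127]
[34, -1, -16, 0.3, -1, -1.3, 34, 0, -17, 0.3, -0.9, -1.3, 34, 0, -17, 0.3, -1, -1.3, 33, 1, -17, 0.3, -1, -1.3, 33, 1, -19, 0.3, -0.9, -1.3, 41, -7, 2, 0, -1.3, -1.4, 41, -6, 1, 0, -1.3, -1.3, 41, -4, 1, 0, -1.3, -1.4, 41, -4, -1, 0, -1.2, -1.3, 41, -3, -1, 0, -1.3, -1.4]
[42, -2, -3, 0, -1.3, -1.3, 41, -1, -3, 0, -1.3, -1.4, 42, -15, -3, -0.3, -3, -1.4, 42, -15, -5, -0.4, -3, -1.3, 41, -13, -8, -0.3, -3, -1.4, 42, -13, -9, -0.4, -3, -1.3, 41, -11, -12, -0.3, -3, -1.4, 41, -11, -15, -0.4, -3, -1.4, 41, -9, -16, -0.3, -2.9, -1.3, 31, -1, 10, -1.1, -6.7, -1.6]
[32, 0, 7, -1.2, -6.7, -1.6, 32, 0, 3, -1.1, -6.6, -1.6]
```

Call:
{"method": "servo_tool", "body": {"commands": [34, -1, -16, 0.3, -1, -1.3, 34, 0, -17, 0.3, -0.9, -1.3, 34, 0, -17, 0.3, -1, -1.3, 33, 1, -17, 0.3, -1, -1.3, 33, 1, -19, 0.3, -0.9, -1.3, 41, -7, 2, 0, -1.3, -1.4, 41, -6, 1, 0, -1.3, -1.3, 41, -4, 1, 0, -1.3, -1.4, 41, -4, -1, 0, -1.2, -1.3, 41, -3, -1, 0, -1.3, -1.4], "jaw": 68}}

```text
time_s: 13.45
tool_pos: [0.6029, 0.0504, 0.3717]
tool_rot: [-179.6, 1.1, 86.0]
force: [0.5, 0.1, -0.3]
grip_width: 0.0677
```

Call:
{"method": "servo_tool", "body": {"commands": [42, -2, -3, 0, -1.3, -1.3, 41, -1, -3, 0, -1.3, -1.4, 42, -15, -3, -0.3, -3, -1.4, 42, -15, -5, -0.4, -3, -1.3, 41, -13, -8, -0.3, -3, -1.4, 42, -13, -9, -0.4, -3, -1.3, 41, -11, -12, -0.3, -3, -1.4, 41, -11, -15, -0.4, -3, -1.4, 41, -9, -16, -0.3, -2.9, -1.3, 0, 0, 0, 0, 0, 0]}}

```text
time_s: 14.45
tool_pos: [0.4979, 0.4374, 0.3714]
tool_rot: [-178.9, 24.6, 99.7]
force: [-0.8, 1.2, -1.1]
grip_width: 0.0678
```

```bash

python3 - <<'E'
from f3 import *
st();plan([(pren+[0,0,.05],ON),(pren,ON)],vmax=35)
E
```

```text
14.45 [0.4979 0.4374 0.3714] [-178.95   24.59   99.68] F [-0.8  1.2 -1.1] w 0.0678 q [-66.5  33.6  26.3  51.7   6.1 112.  -31.2]
from [0.4979 0.4374 0.3714] t 14.45 rows 5 end [0.4917 0.4938 0.2627]
[25, 1, 10, -1.2, -6.8, -1.2, 27, 2, 6, -1.2, -6.8, -1.1, 27, 2, 4, -1.2, -6.8, -1.2, 18, 0, 18, 0, 0, 0, 17, 0, 18, 0, 0, 0]
```

Call:
{"method": "servo_tool", "body": {"commands": [25, 1, 10, -1.2, -6.8, -1.2, 27, 2, 6, -1.2, -6.8, -1.1, 27, 2, 4, -1.2, -6.8, -1.2, 18, 0, 18, 0, 0, 0, 17, 0, 18, 0, 0, 0, 0, 0, 0, 0, 0, 0, 0, 0, 0, 0, 0, 0]}}

```text
time_s: 15.15
tool_pos: [0.4989, 0.484, 0.2695]
tool_rot: [179.3, 45.0, 102.8]
force: [-0.4, 0.1, 1.0]
grip_width: 0.0678
```

```bash

python3 - <<'E'
from f3 import *
st();plan([(gn-zn*.045,ON),(gn,ON)],vmax=22)
for c in('scene','top'): snap(c,c+'8')
im=cv2.imread('pics/scene8.png');a=cv2.resize(im[60:260,320:520],(600,600),interpolation=cv2.INTER_CUBIC)
im=cv2.imread('pics/top8.png');b=cv2.resize(im[160:310,40:240],(800,600),interpolation=cv2.INTER_CUBIC)
cv2.imwrite('pics/s8a.png',a);cv2.imwrite('pics/s8b.png',b)
E
```

```text
15.15 [0.4989 0.484  0.2695] [179.33  44.96 102.79] F [-0.4  0.1  1. ] w 0.0678 q [-77.2  51.5  39.1  47.7   9.  113.  -28.8]
from [0.4989 0.484  0.2695] t 15.15 rows 6 end [0.5093 0.4262 0.1924]
[4, -1, 17, -0.1, 0, -0.3, 4, -2, 17, -0.1, 0, -0.3, 5, -1, 17, 0, 0, -0.3, 0, 0, 15, 0, 0, 0, 0, 0, 15, 0, 0, 0, 0, 0, 15, 0, 0, 0]
```

View pics/s8a.png

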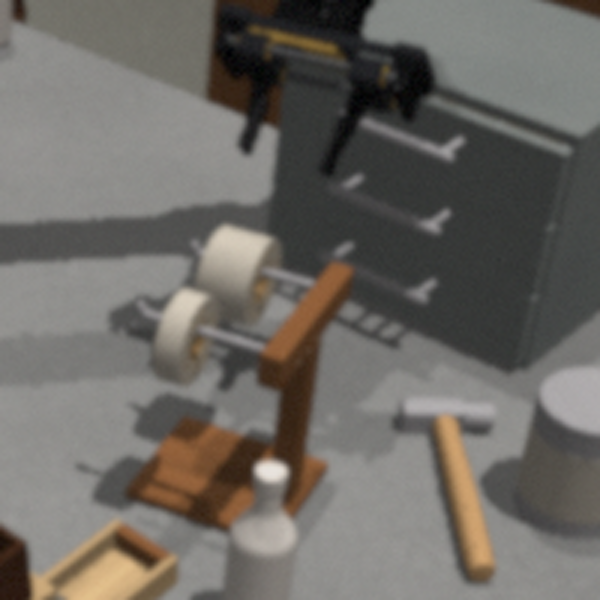

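View pics/s8b.png

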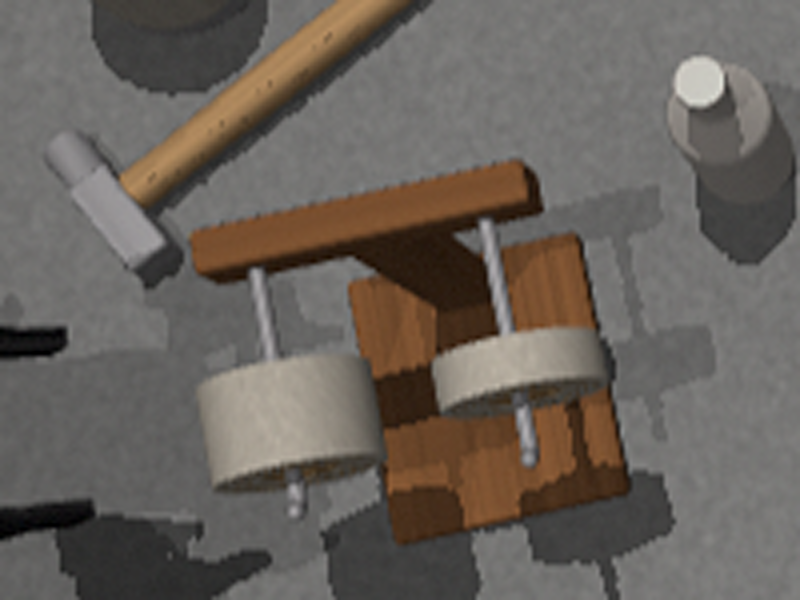

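Call:
{"method": "servo_tool", "body": {"commands": [4, -1, 17, -0.1, 0, -0.3, 4, -2, 17, -0.1, 0, -0.3, 5, -1, 17, 0, 0, -0.3, 0, 0, 0, 0, 0, 0, 0, 0, 0, 0, 0, 0]}}

```text
time_s: 15.75
tool_pos: [0.5019, 0.4576, 0.2253]
tool_rot: [179.9, 44.8, 104.0]
force: [-0.5, -0.3, -0.2]
grip_width: 0.068
```

```bash

python3 - <<'E'
from f3 import *
from fit import fit,stand
st();plan([(gn,ON)],vmax=15)
T=cloud('top',np.load('pics/top8.npz')['d']).reshape(-1,3);S=cloud('scene',np.load('pics/scene8.npz')['d']).reshape(-1,3)
k=lambda W:W[~((W[:,2]>.2)&(W[:,1]>.46))]
print(fit(stand,(.5252,.3613,.246),[k(T),k(S)],.16))
E
```

```text
15.75 [0.5019 0.4576 0.2253] [179.93  44.81 104.  ] F [-0.5 -0.3 -0.2] w 0.068 q [-78.9  49.3  38.8  57.1   9.4 106.  -30. ]
from [0.5019 0.4576 0.2253] t 15.75 rows 4 end [0.509  0.4252 0.192 ]
[0, 0, 12, 0, 0, 0, 0, 0, 11, 0, -0.1, 0, 0, -1, 12, 0, 0, 0, 0, 0, 12, 0, -0.1, -0.1]
(array([0.52515944, 0.36124531, 0.24570525]), 5014, np.float64(0.002079573157545964))
```

Call:
{"method": "servo_tool", "body": {"commands": [0, 0, 12, 0, 0, 0, 0, 0, 11, 0, -0.1, 0, 0, -1, 12, 0, 0, 0, 0, 0, 12, 0, -0.1, -0.1, 0, 0, 0, 0, 0, 0, 0, 0, 0, 0, 0, 0]}}

```text
time_s: 16.35
tool_pos: [0.5085, 0.425, 0.1899]
tool_rot: [-179.8, 45.1, 104.3]
force: [-0.2, -0.2, -1.7]
grip_width: 0.0683
```

```bash

python3 - <<'E'
from f3 import *
st();plan([(gn,ON)],vmax=15)
for c in('scene','top'): snap(c,c+'9')
im=cv2.imread('pics/scene9.png');a=cv2.resize(im[100:220,350:470],(600,600),interpolation=cv2.INTER_CUBIC)
im=cv2.imread('pics/top9.png');b=cv2.resize(im[190:310,50:210],(800,600),interpolation=cv2.INTER_CUBIC)
cv2.imwrite('pics/s9a.png',a);cv2.imwrite('pics/s9b.png',b)
E
```

```text
16.35 [0.5085 0.425  0.1899] [-179.81   45.13  104.28] F [-0.2 -0.2 -1.7] w 0.0683 q [-79.6  47.9  39.   64.5  10.  100.4 -30.8]
from [0.5085 0.425  0.1899] t 16.35 rows 1 end [0.5093 0.4259 0.192 ]
[-1, 1, -2, -0.1, 0.1, 0.1]
```

View pics/s9a.png

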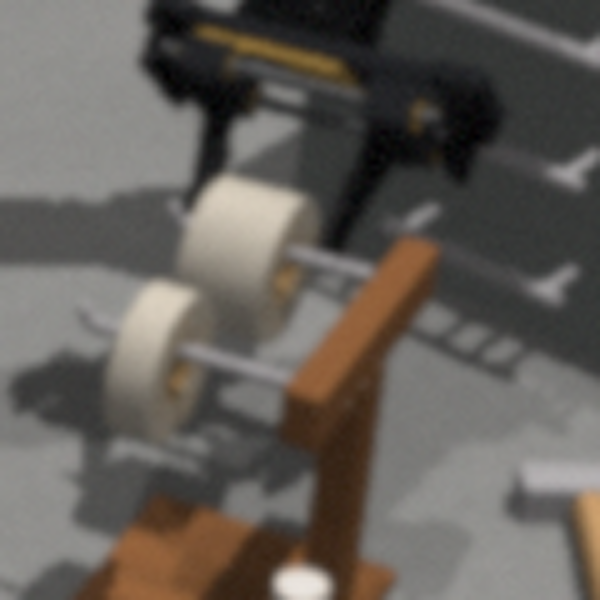

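View pics/s9b.png

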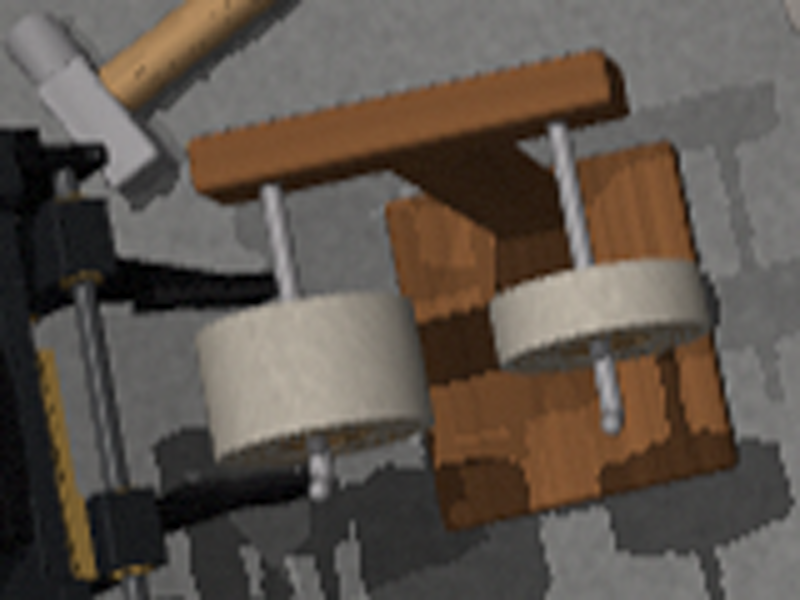

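Call:
{"method": "servo_tool", "body": {"commands": [-1, 1, -2, -0.1, 0.1, 0.1, 0, 0, 0, 0, 0, 0]}}

```text
time_s: 16.65
tool_pos: [0.5098, 0.4261, 0.1929]
tool_rot: [179.9, 45.0, 104.1]
force: [0.8, 0.7, 0.5]
grip_width: 0.0681
```

Call:
{"method": "servo_tool", "body": {"commands": [0, 0, 0, 0, 0, 0, 0, 0, 0, 0, 0, 0, 0, 0, 0, 0, 0, 0, 0, 0, 0, 0, 0, 0, 0, 0, 0, 0, 0, 0], "jaw": 40, "newtons": 35}}

```text
time_s: 17.15
tool_pos: [0.5092, 0.4259, 0.1919]
tool_rot: [180.0, 45.0, 104.1]
force: [-0.8, 1.2, 0.1]
grip_width: 0.0476
```

```bash

python3 - <<'E'
from f3 import *
st();o,p,R=obs();print('offtool',R.inv().apply(nr-p))
plan([(p+[0,0,.0155],R)],vmax=6)
E
```

```text
17.15 [0.5092 0.4259 0.1919] [179.98  45.03 104.14] F [-0.8  1.2  0.1] w 0.0476 q [-79.6  47.8  39.   64.3  10.  100.5 -30.7]
offtool [-0.00539273 -0.00027457  0.01098012]
from [0.5092 0.4259 0.1919] t 17.15 rows 3 end [0.5092 0.4259 0.2075]
[-4, 0, -4, 0, 0, 0, -3, 0, -3, 0, 0, 0, -4, 0, -4, 0, 0, 0]
```

Call:
{"method": "servo_tool", "body": {"commands": [-4, 0, -4, 0, 0, 0, -3, 0, -3, 0, 0, 0, -4, 0, -4, 0, 0, 0, 0, 0, 0, 0, 0, 0, 0, 0, 0, 0, 0, 0]}}

```text
time_s: 17.65
tool_pos: [0.5095, 0.4258, 0.2077]
tool_rot: [179.9, 45.0, 104.1]
force: [-0.6, 0.3, -2.2]
grip_width: 0.0478
```

```bash

python3 - <<'E'
from f3 import *
st();o,p,R=obs();
d=w((0,0,stp[2]),(-1,0,0))
plan([(p+[0,0,.0005]+d*.1,R)],vmax=12)
for c in('scene',): snap(c,c+'10')
im=cv2.imread('pics/scene10.png');a=cv2.resize(im[100:220,350:470],(600,600),interpolation=cv2.INTER_CUBIC)
cv2.imwrite('pics/s10a.png',a)
E
```

```text
17.65 [0.5095 0.4258 0.2077] [179.94  45.01 104.09] F [-0.6  0.3 -2.2] w 0.0478 q [-79.5  47.2  39.3  63.4  10.4 101.7 -30.1]
from [0.5095 0.4258 0.2077] t 17.65 rows 9 end [0.4126 0.4013 0.2077]
[0, -11, 0, 0, 0, 0, 0, -11, 0, 0, 0, 0, 0, -11, 0, 0, 0, 0, 0, -11, 0, 0, 0, 0, 0, -12, 0, 0, 0, 0, 0, -11, 0, 0, 0, 0, 0, -11, 0, 0, 0, 0, 0, -11, 0, 0, 0, 0, 0, -11, 0, 0, 0, 0]
```

View pics/s10a.png

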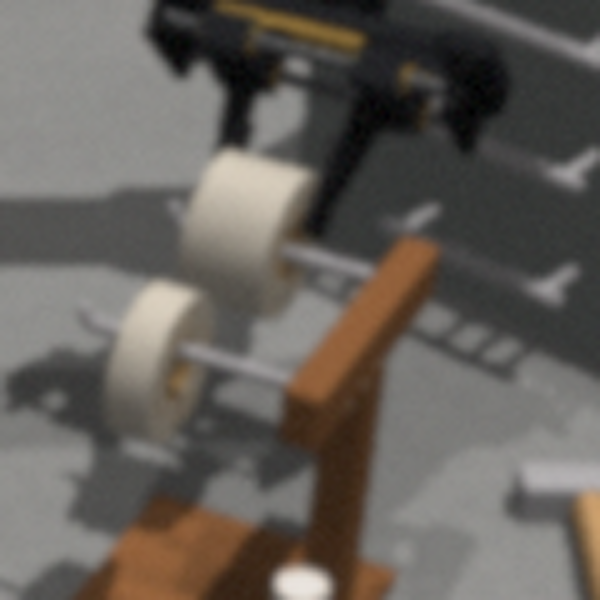

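Call:
{"method": "servo_tool", "body": {"commands": [-2, 0, -2, 0, 0, 0, 0, -11, 0, 0, 0, 0, 0, -11, 0, 0, 0, 0, 0, -11, 0, 0, 0, 0, 0, 0, 0, 0, 0, 0]}}

```text
time_s: 18.2
tool_pos: [0.4754, 0.4185, 0.2103]
tool_rot: [-179.9, 45.0, 104.3]
force: [-0.0, -0.2, -2.2]
grip_width: 0.0475
```

```bash

python3 - <<'E'
from f3 import *
st();o,p,R=obs();
d=w((0,0,stp[2]),(-1,0,0))
q=gn+[0,0,.0175]+d*.105
plan([(q,ON)],vmax=14)
for c in('scene',): snap(c,c+'11')
im=cv2.imread('pics/scene11.png');a=cv2.resize(im[100:220,350:470],(600,600),interpolation=cv2.INTER_CUBIC)
cv2.imwrite('pics/s11a.png',a)
E
```

```text
18.2 [0.4754 0.4185 0.2103] [-179.91   44.99  104.32] F [-0.  -0.2 -2.2] w 0.0475 q [-83.1  44.   39.5  68.4  10.9 101.1 -32.2]
from [0.4754 0.4185 0.2103] t 18.2 rows 6 end [0.4068 0.4004 0.2096]
[0, -12, 0, 0, 0, 0, 0, -12, 0, 0, 0, 0.1, 0, -11, 1, 0, 0, 0, 0, -12, 0, 0, 0, 0, 0, -12, 0, 0.1, 0, 0, 0, -12, 0, 0, 0, 0.1]
```

View pics/s11a.png

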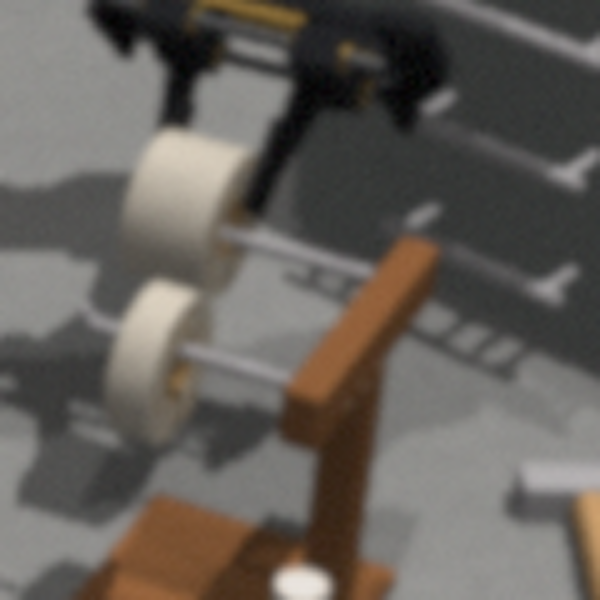

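No contact so far, so I'll keep drawing it off.

Call:
{"method": "servo_tool", "body": {"commands": [0, -12, 0, 0, 0, 0, 0, -12, 0, 0, 0, 0.1, 0, -11, 1, 0, 0, 0, 0, -12, 0, 0, 0, 0, 0, -12, 0, 0.1, 0, 0, 0, -12, 0, 0, 0, 0.1, 0, 0, 0, 0, 0, 0]}}

```text
time_s: 18.95
tool_pos: [0.4067, 0.4003, 0.2095]
tool_rot: [180.0, 45.0, 104.0]
force: [-0.2, 0.4, -1.5]
grip_width: 0.0475
```

```bash
cat > f4.py <<'E'
from f3 import *
offn=np.array([-.0054,-.0003,.0110])
OB=ori(rackp[2],90)
def tb(c,R=OB): return np.array(c)-R.apply(offn)
e=w((0,0,rackp[2]),(0,np.cos(.12),np.sin(.12)));n=w((0,0,rackp[2]),(0,-np.sin(.12),np.cos(.12)))
cb=w(rackp,(0,.0794,.1042))+e*.010
E
python3 - <<'E'
from f4 import *
st();o,p,R=obs();c=p+R.apply(offn);print('centre',c,'goal',cb)
R1=ori(.15,65,-1)
c1=c+[-.0,0,.10]
cm=np.array([.53,.25,.30])
plan([(c1-R.apply(offn),R),(cm-R1.apply(offn),R1),(tb(cb+[0,0,.10]),OB)],vmax=26,wmax=6)
snap('top','top12');snap('scene','scene12')
E
```

```text
18.95 [0.4067 0.4003 0.2095] [179.99  44.99 104.04] F [-0.2  0.4 -1.5] w 0.0475 q [-90.1  38.   39.8  77.9  11.6 100.3 -37.5]
centre [0.40924617 0.38898983 0.20551563] goal [0.61019976 0.11068806 0.10539712]
from [0.4067 0.4003 0.2095] t 18.95 rows 20 end [0.6112 0.1159 0.2167]
[-18, 0, -18, 0, 0, 0, -17, 0, -17, 0, 0, 0, -18, 0, -18, 0, 0, 0, -18, 0, -18, 0, 0, 0, -15, 11, 15, 0.4, 2.5, 0.6, -15, 10, 14, 0.4, 2.5, 0.5, -15, 11, 14, 0.4, 2.5, 0.6, -16, 12, 12, 0.4, 2.5, 0.5, -16, 11, 12, 0.4, 2.5, 0.6, -17, 12, 11, 0.4, 2.5, 0.6]
[-17, 12, 10, 0.4, 2.5, 0.5, -18, 12, 10, 0.3, 2.5, 0.6, -13, 7, 18, 0.3, 3.1, 1.5, -13, 8, 18, 0.4, 3.1, 1.4, -14, 9, 17, 0.3, 3.1, 1.5, -15, 9, 16, 0.3, 3.1, 1.4, -15, 9, 15, 0.3, 3.2, 1.5, -16, 10, 15, 0.4, 3.1, 1.4, -17, 10, 13, 0.3, 3.1, 1.5, -17, 11, 12, 0.3, 3.1, 1.4]
```

View pics/scene12.png

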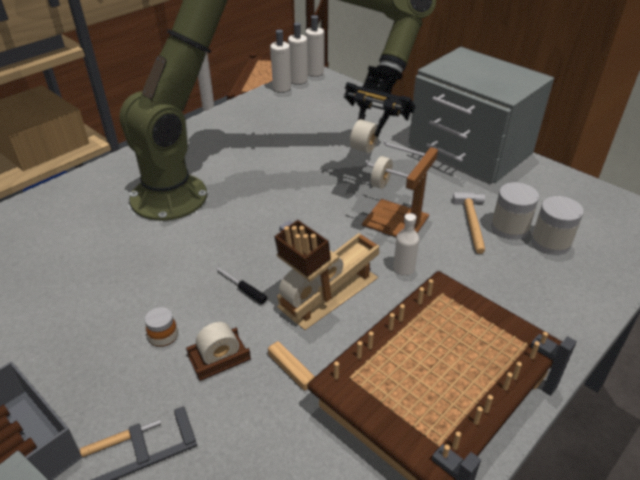

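Call:
{"method": "servo_tool", "body": {"commands": [-18, 0, -18, 0, 0, 0, -17, 0, -17, 0, 0, 0, -18, 0, -18, 0, 0, 0, -18, 0, -18, 0, 0, 0, -15, 11, 15, 0.4, 2.5, 0.6, -15, 10, 14, 0.4, 2.5, 0.5, -15, 11, 14, 0.4, 2.5, 0.6, -16, 12, 12, 0.4, 2.5, 0.5, -16, 11, 12, 0.4, 2.5, 0.6, -17, 12, 11, 0.4, 2.5, 0.6]}}

```text
time_s: 20.05
tool_pos: [0.5011, 0.2928, 0.3088]
tool_rot: [179.7, 30.0, 99.5]
force: [0.8, 0.6, -2.8]
grip_width: 0.0473
```

Call:
{"method": "servo_tool", "body": {"commands": [-17, 12, 10, 0.4, 2.5, 0.5, -18, 12, 10, 0.3, 2.5, 0.6, -13, 7, 18, 0.3, 3.1, 1.5, -13, 8, 18, 0.4, 3.1, 1.4, -14, 9, 17, 0.3, 3.1, 1.5, -15, 9, 16, 0.3, 3.1, 1.4, -15, 9, 15, 0.3, 3.2, 1.5, -16, 10, 15, 0.4, 3.1, 1.4, -17, 10, 13, 0.3, 3.1, 1.5, -17, 11, 12, 0.3, 3.1, 1.4]}}

```text
time_s: 21.05
tool_pos: [0.6131, 0.1126, 0.2172]
tool_rot: [179.9, -0.0, 86.5]
force: [0.8, 0.7, -2.7]
grip_width: 0.0476
```

Call:
{"method": "servo_tool", "body": {"commands": [0, 0, 0, 0, 0, 0, 0, 0, 0, 0, 0, 0, 0, 0, 0, 0, 0, 0]}}

```text
time_s: 21.35
tool_pos: [0.6126, 0.1157, 0.2174]
tool_rot: [179.9, 0.0, 86.8]
force: [0.2, 1.1, -0.6]
grip_width: 0.0478
```

```bash
cat > fr.py <<'E'
from fit import *
def fitroll(c,yaw,W,ax=True):
    q=np.r_[c,yaw]
    for g in(.012,.008,.006,.006):
        f=lambda q,W2:cyl(toL(W2,(q[0],q[1],q[3],q[2])),(0,0,0),.04,.024)
        W2=W[np.abs(f(q,W))<g]
        q=least_squares(f,q,loss='soft_l1',f_scale=.002,args=(W2,)).x
    return np.round(q,4),len(W2)
def both(tag):
    W=np.vstack([cloud(c,np.load(f'pics/{c}{tag}.npz')['d']).reshape(-1,3) for c in('top','scene')]);return W[np.isfinite(W[:,0])]
E
python3 - <<'E'
from f4 import *
from fr import fitroll,both
st();o,p,R=obs();c=p+R.apply(offn)
for k in('top','scene'): snap(k,k+'13')
print('pred',c,'fit',fitroll(c,rackp[2],both(13)),'goal',cb)
print(fitroll(w(rackp,(0,-.0003,.0946)),rackp[2],both(13)))
plan([(tb(cb+n*.003),OB)],vmax=14)
im=cv2.imread('pics/top13.png');b=cv2.resize(im[150:300,220:420],(800,600),interpolation=cv2.INTER_CUBIC);cv2.imwrite('pics/s13b.png',b)
E
```

```text
21.35 [0.6126 0.1157 0.2174] [1.7988e+02 2.0000e-02 8.6750e+01] F [ 0.2  1.1 -0.6] w 0.0478 q [-51.4  19.5  48.4  89.2 -14.7  77.8  -4.9]
pred [0.6120235  0.11030819 0.2064105 ] fit (array([ 0.6123,  0.1097,  0.2047, -0.0553]), 1215) goal [0.61019976 0.11068806 0.10539712]
(array([ 0.6051,  0.0215,  0.0952, -0.0501]), 916)
from [0.6125 0.1166 0.2175] t 21.45 rows 8 end [0.6106 0.1157 0.1195]
[0, 0, 12, 0, 0, 0, 0, 0, 13, 0, 0, 0, 0, -1, 12, 0.1, 0, 0, 0, 0, 12, 0, 0, 0, -1, 0, 12, 0, 0, 0, 0, 0, 13, 0, 0, 0, 0, -1, 12, 0, 0, 0, 0, 0, 12, 0, 0, 0.1]
```

View pics/s13b.png

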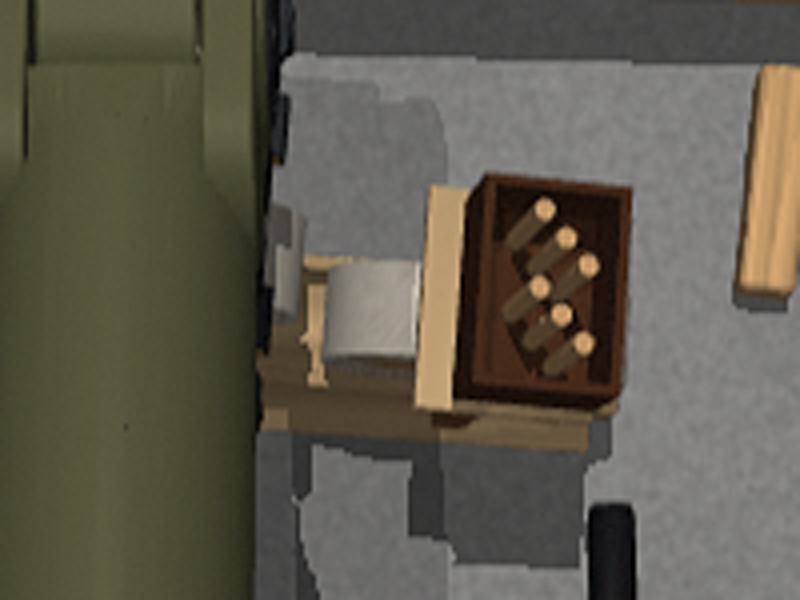

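Call:
{"method": "servo_tool", "body": {"commands": [0, -1, 12, 0, 0, 0, 0, -1, 13, 0, 0, 0, 0, 0, 12, 0, 0, 0, 0, 0, 12, 0, 0, 0, 0, 0, 12, 0, 0, 0, 0, 0, 12, 0, 0, 0, 0, 0, 10, 0, 0, 0, 0, 0, 8, 0, 0, 0, 0, 0, 0, 0, 0, 0]}}

```text
time_s: 22.35
tool_pos: [0.6101, 0.1149, 0.1249]
tool_rot: [180.0, 0.1, 86.7]
force: [-0.3, -0.3, -1.6]
grip_width: 0.0483
```

```bash
python3 - <<'E'
from f4 import *
from fr import fitroll,both
for k in('top','scene'): snap(k,k+'14')
st();o,p,R=obs();c=p+R.apply(offn)
print('pred',c,'fit',fitroll(c,rackp[2],both(14)),'goal',cb)
plan([(tb(cb),OB)],vmax=14)
im=cv2.imread('pics/scene14.png');b=cv2.resize(im[180:340,260:420],(600,600),interpolation=cv2.INTER_CUBIC);cv2.imwrite('pics/s14b.png',b)
E
```

```text
22.45 [0.6111 0.115  0.1264] [179.85   0.    86.68] F [ 0.5  0.  -1.6] w 0.0478 q [-50.   23.4  46.6  95.8 -18.   68.5  -2.5]
pred [0.61047154 0.10961072 0.1154441 ] fit (array([ 0.6105,  0.1085,  0.1126, -0.0651]), 1070) goal [0.61019976 0.11068806 0.10539712]
from [0.6111 0.115  0.1264] t 22.45 rows 1 end [0.6111 0.116  0.1164]
[1, 0, 10, 0.2, 0, -0.1]
```

View pics/s14b.png

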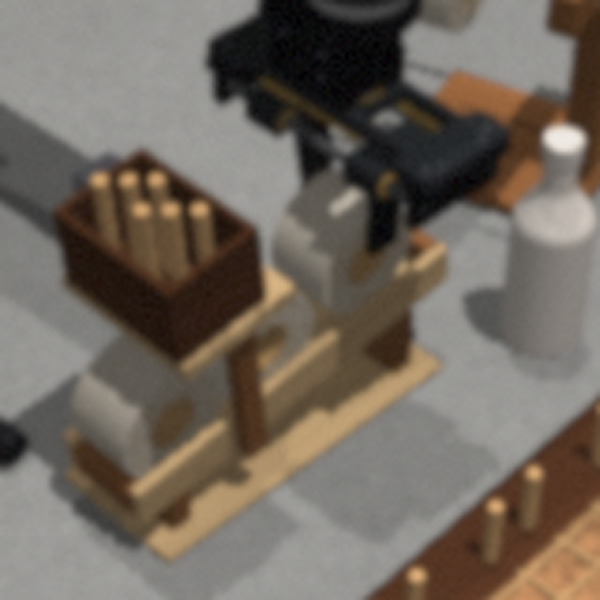

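Call:
{"method": "servo_tool", "body": {"commands": [1, 0, 4, 0, 0, 0, 0, 0, 3, 0, 0, 0, 0, 0, 0, 0, 0, 0, 0, 0, 0, 0, 0, 0]}}

```text
time_s: 22.85
tool_pos: [0.6109, 0.1161, 0.1194]
tool_rot: [179.9, 0.0, 86.7]
force: [0.4, -0.9, -2.1]
grip_width: 0.0477
```

Call:
{"method": "servo_tool", "body": {"commands": [0, 0, 1, 0, 0, 0, 0, 0, 1, 0, 0, 0, 0, 0, 0, 0, 0, 0]}}

```text
time_s: 23.15
tool_pos: [0.6109, 0.1161, 0.1172]
tool_rot: [179.9, 0.0, 86.7]
force: [-1.3, -0.6, -2.3]
grip_width: 0.0475
```

```bash
python3 - <<'E'
from f4 import *
st();o,p,R=obs();c=p+R.apply(offn);d=c-w(rackp,(0,.0794,.1042));print('h',d@n,'s',d@e)
E
```

```text
23.15 [0.6109 0.1161 0.1172] [179.87   0.    86.69] F [-1.3 -0.6 -2.3] w 0.0475 q [-49.9  23.9  46.3  96.3 -18.5  67.6  -2.3]
h 0.0007827832523940319 s 0.01010316393264168
```

Call:
{"method": "servo_tool", "body": {"commands": [0, 0, 1, 0, 0, 0, 0, 0, 1, 0, 0, 0, 0, 0, 0, 0, 0, 0]}}

```text
time_s: 23.45
tool_pos: [0.6111, 0.1161, 0.1162]
tool_rot: [179.9, -0.0, 86.7]
force: [-2.9, -0.2, 4.4]
grip_width: 0.0478
```

Call:
{"method": "servo_tool", "body": {"commands": [0, 0, 0, 0, 0, 0, 0, 0, 0, 0, 0, 0, 0, 0, 0, 0, 0, 0, 0, 0, 0, 0, 0, 0, 0, 0, 0, 0, 0, 0], "jaw": 66}}

```text
time_s: 23.95
tool_pos: [0.6109, 0.116, 0.1152]
tool_rot: [179.9, 0.0, 86.7]
force: [0.1, -0.0, -0.2]
grip_width: 0.0653
```

Call:
{"method": "servo_tool", "body": {"commands": [0, 0, -10, 0, 0, 0, 0, 0, -25, 0, 0, 0, 0, 0, -40, 0, 0, 0, 0, 0, -40, 0, 0, 0, 0, 0, -40, 0, 0, 0, 0, 0, -40, 0, 0, 0, 30, 0, -30, 0, 0, 0, 40, 0, 0, 0, 0, 0, 40, 0, 0, 0, 0, 0, 40, 0, 0, 0, 0, 0]}}

```text
time_s: 24.95
tool_pos: [0.6191, 0.2673, 0.3417]
tool_rot: [179.8, -0.1, 86.7]
force: [0.1, 0.4, 0.3]
grip_width: 0.0658
```

```bash
python3 - <<'E'
from f4 import *
from fr import fitroll,both
for k in('top','scene'): snap(k,k+'15')
st();W=both(15)
for a in((0,-.08,.085),(0,-.0003,.0946),(0,.0794,.1042)):print(fitroll(w(rackp,a),rackp[2],W),w(rackp,a))
print(fitroll(w(crp,(0,0,.05)),crp[2],W[W[:,2]>.04]),w(crp,(0,0,.05)))
im=cv2.imread('pics/scene15.png');b=cv2.resize(im[180:390,160:440],None,fx=2.8,fy=2.8,interpolation=cv2.INTER_CUBIC);cv2.imwrite('pics/s15b.png',b)
E
```

```text
25.05 [0.6174 0.2747 0.3393] [ 1.7996e+02 -1.3000e-01  8.7320e+01] F [ 0.9  1.6 -0.6] w 0.0659 q [-56.9  24.5  45.9  68.9 -17.5  93.2 -17.4]
(array([ 0.6006, -0.0595,  0.0822, -0.0568]), 1004) [ 0.60072234 -0.05837459  0.085     ]
(array([ 0.6054,  0.0228,  0.0948, -0.0541]), 1029) [0.60518321 0.02120047 0.0946    ]
(array([ 0.6102,  0.1006,  0.104 , -0.0514]), 2052) [0.60964408 0.10077553 0.1042    ]
(array([ 0.5669, -0.2745,  0.0497, -0.3059]), 1969) [ 0.5664 -0.2751  0.05  ]
```

View pics/s15b.png

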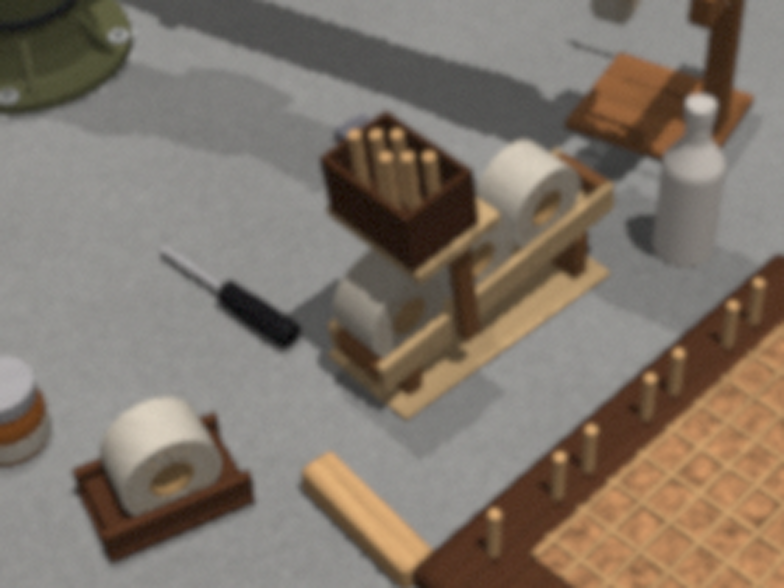

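View pics/top15.png

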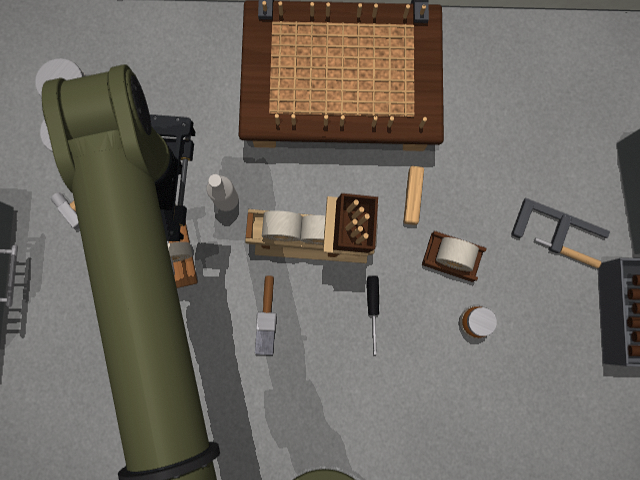

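Call:
{"method": "servo_tool", "body": {"commands": [0, 0, 0, 0, 0, 0, 0, 0, 0, 0, 0, 0, 0, 0, 0, 0, 0, 0, 0, 0, 0, 0, 0, 0, 0, 0, 0, 0, 0, 0]}}

```text
time_s: 25.55
tool_pos: [0.6192, 0.2649, 0.3407]
tool_rot: [179.9, -0.0, 86.6]
force: [-0.7, -0.2, -0.2]
grip_width: 0.0658
```

```bash
python3 - <<'E'
from pl import *
st();print(env.sign_off())
E
```

```text
25.55 [0.6192 0.2649 0.3407] [ 1.7985e+02 -2.0000e-02  8.6610e+01] F [-0.7 -0.2 -0.2] w 0.0658 q [-56.5  24.2  46.3  69.2 -17.3  93.2 -17.3]
the job is handed in; nothing more can be done
None
```

The job is done and handed in at 25.6 s. The oldest roll stands in the cradle, and the new wide roll is loaded at the back of the lane behind the other two.

- **Oldest roll:** I drew it out under the shelf and stood it in the cradle. The other two rolled down to the front in their order.
- **New roll:** I lifted it about 18 mm, drew it off the left peg and lowered it until it touched the lane floor. I then let it go, and it rolled about 10 mm down against the last roll.
- **Last camera checks:** Depth fits put all four rolls within about 3 mm of their places, and their axes within 0.01 rad of their holders' x axes. The front lane roll was the furthest off, reading 2.8 mm low in z. In the pictures the bystanders stand where they were. The arm drew the narrow roll's peg only in clear steps, but the arm hides most of that roll in the last top view. The gripper was empty and about 0.34 m up.
- **Disagreement:** After the cradle step, the fit of the front lane roll read about 14 mm off across the lane. That version of the fit could not see sideways position. The final fit reads within 1 mm.

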